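Hang the bottle carriers on the sample rail and load them

TASK

Thread every coloured carrier that is there onto the sample rail from its open end, bottle cup to the front, and slide each one to the plate of its own colour, its middle level with the middle of the plate. Then swing the orange gate fully across the open end, and only after that stand one amber bottle upright in the cup of every carrier; bottles that are left over are not needed. Do not shift the speaker puck, white carton or pen pot.

Things in the scene. Friction and masses are not known exactly. Their poses are not given: they have to be found in the camera images.
- rail: fixed rail stand, grey base 155 x 400 x 12 mm; origin on the bench below the rail's centre line, y along the rail to the closed end, x to the back of the bench, z up. Aluminium T rail: web 12 mm thick, on top a flange 36 mm wide, 8 mm thick, its top 116 mm above the bench, from y = -0.167 (open end) to y = +0.189 (rubber pad of the end stop)
- rail_mouth (a point): centre of the tip of the rail at its open end, on top of the flange, 116 mm above the bench; axes as the rail's. Over the last 27 mm before the tip the flange narrows from 36 to about 26 mm, to lead a carrier on
- gate (a joint): orange swing arm on a vertical hinge at rail x = +0.068, y = -0.185, 100 to 112 mm above the bench. 0 = open: the arm lies behind the rail and points to the closed end (+y of the rail); grows anticlockwise seen from above; 1.571 = closed, at its limit, straight across the open end. Stays where it is left; friction 0.06 N m
- gate_knob (a point): on the axis of the upright steel pin on the gate arm, 136 mm above the bench, 58 mm from the hinge. Pin 12 mm thick, its top 151 mm above the bench; may be pinched from above or pushed from the side
- mark_blue: blue plate 22 x 60 x 4 mm fixed on the base in front of the rail: station of the blue carrier along the rail. Origin at the centre of its underside, axes as the rail's, at rail x = -0.092. The three stations are 98 mm apart, at rail y = +0.138, +0.040, -0.058, the colours in any order
- carrier_blue: blue carrier (may be absent), loose, 0.3 kg, origin at the centre of its underside, y its running direction (90 mm long), x from cup to counterweight (out to -0.077 and +0.049). Stirrup section open below: 42 mm wide inside, roof underside 39 mm up, lips 18 to 24 mm up with a 22 mm slot between. On the rail the roof rests on the flange, so its underside is 77 mm above the bench
- grip_blue (a point): centre of the black grip blade on top of the blue carrier, 68 mm above the carrier's underside, so 145 mm above the bench when it hangs on the rail; blade 14 mm thick (x), 50 mm long (y), from 45 to 90 mm above the underside; axes as the carrier's, whose x must point to the back (as the rail's x) on the rail
- cup_blue (a point): centre of the inner floor of the white square bottle cup in front of the blue carrier, at carrier (-0.0525, 0, 0.025); cup 42 mm wide inside, rim 11 mm above this floor; axes as the carrier's
- mark_yellow: yellow plate 22 x 60 x 4 mm fixed on the base in front of the rail: station of the yellow carrier along the rail. Origin at the centre of its underside, axes as the rail's, at rail x = -0.092. The three stations are 98 mm apart, at rail y = +0.138, +0.040, -0.058, the colours in any order
- carrier_yellow: yellow carrier (may be absent), loose, 0.3 kg, origin at the centre of its underside, y its running direction (90 mm long), x from cup to counterweight (out to -0.077 and +0.049). Stirrup section open below: 42 mm wide inside, roof underside 39 mm up, lips 18 to 24 mm up with a 22 mm slot between. On the rail the roof rests on the flange, so its underside is 77 mm above the bench
- grip_yellow (a point): centre of the black grip blade on top of the yellow carrier, 68 mm above the carrier's underside, so 145 mm above the bench when it hangs on the rail; blade 14 mm thick (x), 50 mm long (y), from 45 to 90 mm above the underside; axes as the carrier's, whose x must point to the back (as the rail's x) on the rail
- cup_yellow (a point): centre of the inner floor of the white square bottle cup in front of the yellow carrier, at carrier (-0.0525, 0, 0.025); cup 42 mm wide inside, rim 11 mm above this floor; axes as the carrier's
- mark_red: red plate 22 x 60 x 4 mm fixed on the base in front of the rail: station of the red carrier along the rail. Origin at the centre of its underside, axes as the rail's, at rail x = -0.092. The three stations are 98 mm apart, at rail y = +0.138, +0.040, -0.058, the colours in any order
- carrier_red: red carrier (may be absent), loose, 0.3 kg, origin at the centre of its underside, y its running direction (90 mm long), x from cup to counterweight (out to -0.077 and +0.049). Stirrup section open below: 42 mm wide inside, roof underside 39 mm up, lips 18 to 24 mm up with a 22 mm slot between. On the rail the roof rests on the flange, so its underside is 77 mm above the bench
- grip_red (a point): centre of the black grip blade on top of the red carrier, 68 mm above the carrier's underside, so 145 mm above the bench when it hangs on the rail; blade 14 mm thick (x), 50 mm long (y), from 45 to 90 mm above the underside; axes as the carrier's, whose x must point to the back (as the rail's x) on the rail
- cup_red (a point): centre of the inner floor of the white square bottle cup in front of the red carrier, at carrier (-0.0525, 0, 0.025); cup 42 mm wide inside, rim 11 mm above this floor; axes as the carrier's
- bottle_a_mid (a point): centre of an amber bottle with black cap, standing on the bench, 32 mm thick, 71 mm high (body up to 59 mm, cap 28 mm thick above), this point 35.5 mm above its underside, z up its axis. All four bottles are alike
- bottle_b_mid (a point): centre of an amber bottle with black cap, standing on the bench, 32 mm thick, 71 mm high (body up to 59 mm, cap 28 mm thick above), this point 35.5 mm above its underside, z up its axis. All four bottles are alike
- bottle_c_mid (a point): centre of an amber bottle with black cap, standing on the bench, 32 mm thick, 71 mm high (body up to 59 mm, cap 28 mm thick above), this point 35.5 mm above its underside, z up its axis. All four bottles are alike
- bottle_d_mid (a point): centre of an amber bottle with black cap, standing on the bench, 32 mm thick, 71 mm high (body up to 59 mm, cap 28 mm thick above), this point 35.5 mm above its underside, z up its axis. All four bottles are alike
- puck: black round speaker puck 94 mm, 32 mm high, loose, not part of the job; origin at the centre of its underside
- carton: small white carton 55 x 62 x 75 mm, loose, not part of the job; origin at the centre of its underside
- pens: dark green pen pot 70 mm, 151 mm high with its pens, loose, not part of the job; origin at the centre of its underside
Mind the look-alikes: they are no part of the job. What is shaped like the part that bears bottle_b_mid but blue or green is not meant.

How it is judged:
By the outcome, as a careful person would: the job done as asked, in the order asked, and still so for the second after the job is handed in, with the robot touching nothing.
Of carrier_blue, carrier_yellow, carrier_red only 2 to 3 are there at a start; the rules pass over those that are not, and their reading is None.
At some moment in a run one of carrier_blue, carrier_yellow, carrier_red may be knocked a few centimetres aside while the robot is not near it.
It also fails if it takes over 210 s, if anything falls off the work surface, if the arm or the gripper's body presses on something with over 40 N, if the wrist force passes 120 N, or if a joint passes its speed limit or range.

ROBOT

A 6-joint arm with a two-finger parallel gripper is mounted at the origin on a cart in front of the work surface, level with it; the furniture and walls round the work are solid. World frame = base frame: x ahead of the robot, y to its left, z up, the work surface at z = 0. Lengths are in m, angles in degrees, forces in N, time in s.
With the tool pointing down it reaches from about 0.4 to 0.825 m from the base axis. Payload 7 kg.
Tool frame: the origin (TCP) lies at the very end of the fingers, on their centre line; the grasp point (between the pads) lies 19 mm behind it (ctrl.hold_point_z is the distance from the TCP to the grasp point, in m); z points along the fingers, y is the line along which they close (so a half turn about z gives the same grasp; the last joint's range is limited). The gripper opens to 88 mm and grips with 3 to 60 N. Pads are 19 mm wide; open, the fingers measure 130 mm over their backs; the gripper's body (78 mm by 193 mm) begins 47 mm behind the grasp point.
Start: joints at [-51.102, 20.546, 0.682, 0, -70.136, -16.507], TCP at [0.257, -0.624, 0.227] pointing down, gripper open.
Joint ranges: [-176.03, 176.03], [-82.01, 121.73], [-58.28, 71.71], [-173.87, 95.51], [-174.79, -0.11], [-173.66, 173.66]. Speed limits (degrees/s): [136.94, 136.94, 172.46, 180, 180, 180].

INTERFACE

Orientations are given as [roll, pitch, yaw] about the fixed x, y, z axes, in that order (R = Rz(yaw) Ry(pitch) Rx(roll)).
In Python, from plant import sensors, viewer, workorder, ctrl gives the robot as it stands.
- The arm moves only by the shell command python3 -m pendant 'ROWS'. ROWS is JSON, a list of rows, each a list of 3 entries, a list of its own where there are three numbers: the opening, from -1 (shut) to 1 (fully open), so that 0 is half open, then the shift along the tool's x, y, z in m, then the turn, a rotation vector about the tool's x, y, z in degrees. A call has 1 to 10 rows; each row is the pose to reach, as a shift and turn from the pose commanded when the call began, along the tool's axes at that moment; what a row does not reach only later rows make up. A row lasts 1/12 s, in which the tool goes at most 41.7 mm and 7.16 degrees, less where a joint would pass 70% of its speed; a pose out of reach is approached as far as the arm can. A call with a gripper value outside its range is refused whole. The fingers move at their own pace and stop on an object; the grip force is fixed at half the most. Time passes only in rows, so rows that repeat a pose let the fingers close. It gives the time, the measured TCP pose, the force, the opening and the grip force at its end, in the units of the state.
- sensors.get_obs(): the state, without advancing time (a new reading comes with each control period).
- viewer.snapshot(name): name is "side" or "top" or "wrist"; returns the picture (480x640x3 uint8, red, green, blue); there is no depth.
- viewer.camera_params(name): a dict with "fx", "fy", "cx", "cy" (pixels), "extrinsics" (4x4, takes a point from world to camera coordinates). Camera axes: x right, y up, looking along -z (the intrinsics and any distortion apply to the point x, -y, -z); pixel columns grow to the right and rows downward; lengths in m; the calibration is good to about 2 mm. A picture is of the moment at which its call begins: read the wrist's pose just before it. camera_params takes no time and is no camera call; for the wrist camera it gives the pose at the moment of the call.
- workorder.close_job(): hands the job in; it is judged then, once.
The state is a dict: "clock": time; "joint_pos": joint angles; "qvel": joint speeds; "tau": joint torques, N m; "tool_pos": TCP position; "orientation": TCP orientation; "force": force on the tool from outside, world axes, zero at the start; "moment": the same for the moment, N m; "opening": finger opening in m; "gripper_force": force on a finger pad.
Only numpy, scipy, OpenCV 4.12 (cv2) and the standard library are available. Lean on these libraries where they do the work, as an engineer would, in place of code of your own. Each camera call takes 0.05 s, during which the arm holds its last target. There are 200 camera calls.

## Working session

There is one attempt and no reset: what is moved stays moved. The work goes in short steps, Python scripts to look and compute and a shell command to move; the robot and the scene stay as the last step left them, time stands still between calls to the robot, and variables do not carry over. Pictures are saved under pics/ and viewed, at most 14 in all, crops included, and the job is handed in when it is done.

```bash
mkdir -p pics; ls
python3 - <<'E'
from plant import sensors, viewer, workorder, ctrl
import cv2, numpy as np
o=sensors.get_obs();print(o, ctrl.hold_point_z)
for n in("top","side"):
    cv2.imwrite(f"pics/{n}0.png",viewer.snapshot(n)[:,:,::-1]);print(n,viewer.camera_params(n))
print(viewer.camera_params("wrist"))
E
```

```text
pics
{'clock': 0.0, 'joint_pos': array([-5.11015425e+01,  2.05921975e+01,  6.33819931e-01, -1.93695648e-02,
       -7.01353736e+01, -1.65059603e+01]), 'qvel': array([ 0.14914402,  0.08326351, -0.06420529,  0.09764533, -0.01736987,
        0.0776252 ]), 'tau': array([-3.52452393e-03, -5.82719135e+01,  2.93039149e+01,  6.99730396e+00,
        6.58247009e-03, -1.91410527e-04]), 'tool_pos': array([ 0.2569179 , -0.62367013,  0.22561679]), 'orientation': array([ 1.79904939e+02, -9.18041577e-03, -1.57614092e+02]), 'force': array([ 0.80588215, -0.04788376,  0.5780399 ]), 'moment': array([-0.01675896, -0.01862405, -0.01137331]), 'gripper_force': 0.0, 'opening': 0.08741623390250766} 0.0188
top {'fx': 454.6848121554044, 'fy': 454.6848121554044, 'cx': 323.7853308493897, 'cy': 235.5678340444467, 'extrinsics': array([[-7.95588082e-04, -9.99969393e-01, -7.78327909e-03,
         8.05061827e-03],
       [ 9.99077698e-01, -1.12897916e-03,  4.29241059e-02,
        -5.54647648e-01],
       [-4.29315793e-02, -7.74195065e-03,  9.99048018e-01,
        -1.13195493e+00],
       [ 0.00000000e+00,  0.00000000e
[... 171 characters left out ...]
ray([[-0.93043684, -0.36643973,  0.00303357,  0.49052461],
       [ 0.14571058, -0.36235659,  0.92057924, -0.18209742],
       [-0.33623757,  0.85698286,  0.39054407, -1.155415  ],
       [ 0.        ,  0.        ,  0.        ,  1.        ]])}
{'fx': 361.2781784017526, 'fy': 361.2781784017526, 'cx': 314.4838588579395, 'cy': 237.0467732374287, 'extrinsics': array([[-3.81276996e-01,  9.24460707e-01,  5.04058833e-04,
         6.74520855e-01],
       [-8.79049617e-01, -3.62379121e-01, -3.09763045e-01,
         3.77332995e-02],
       [-2.86181103e-01, -1.18548616e-01,  9.50813653e-01,
        -3.91342301e-01],
       [ 0.00000000e+00,  0.00000000e+00,  0.00000000e+00,
         1.00000000e+00]])}
```

View pics/top0.png

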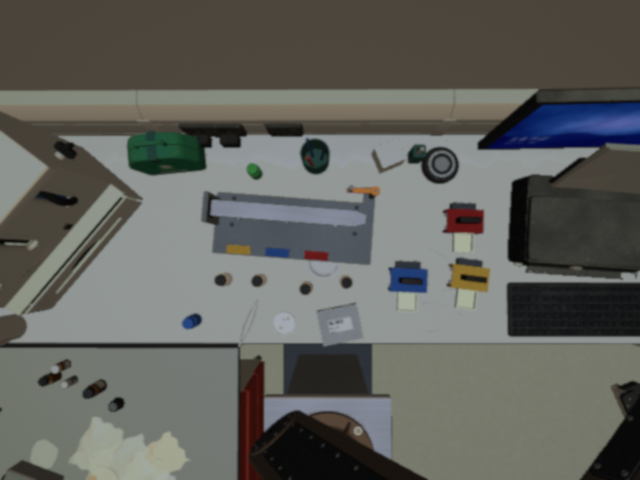

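View pics/side0.png

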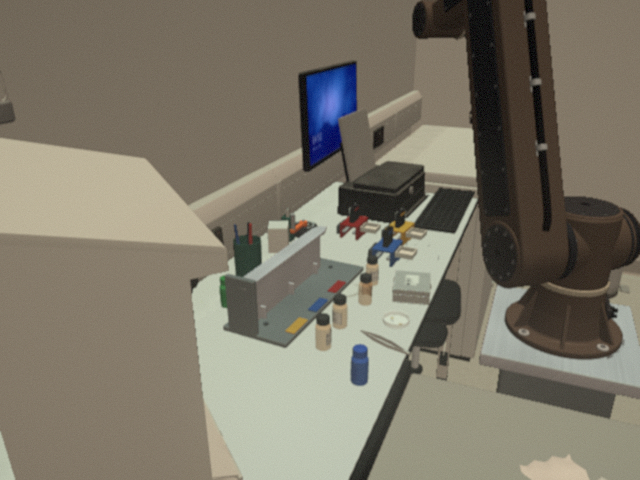

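The top view shows the rail with its open end to the right at about (366,218). Gate is at (365,190). Carriers: red (465,220), blue (408,280), yellow (470,278), all three present. Plates left to right are yellow, blue, red. Bottles are at (222,280), (258,281), (306,288), (347,282). I'll enlarge this area.

```bash
cat > h.py <<'E'
import numpy as np, cv2
from scipy.spatial.transform import Rotation as R
from plant import sensors, viewer, workorder, ctrl
def pix(P,u,v,z):
    "pixel -> world point at height z"
    T=np.array(P["extrinsics"]); d=np.array([(u-P["cx"])/P["fx"],-(v-P["cy"])/P["fy"],-1.])
    c=-T[:3,:3].T@T[:3,3]; w=T[:3,:3].T@d
    return c+w*(z-c[2])/w[2]
def proj(P,p):
    T=np.array(P["extrinsics"]); q=T[:3,:3]@np.array(p)+T[:3,3]
    return np.array([P["cx"]+P["fx"]*q[0]/-q[2], P["cy"]-P["fy"]*q[1]/-q[2]])
def go(p,yaw=None,show=True):
    "shift and turn in tool axes from the pose now to TCP p, pointing down with yaw"
    o=sensors.get_obs(); A=R.from_euler("xyz",o["orientation"],degrees=True)
    s=A.inv().apply(np.array(p)-o["tool_pos"])
    B=R.from_euler("xyz",[180,0,o["orientation"][2] if yaw is None else yaw],degrees=True)
    t=(A.inv()*B).as_rotvec(degrees=True)
    print("shift",s.round(4),"turn",t.round(2),"rows>=",max(np.linalg.norm(s)/.0417,np.linalg.norm(t)/7.16).round(1))
def shot(n,name,box=None,k=1):
    P=viewer.camera_params(n); im=viewer.snapshot(n)[:,:,::-1]; 
    if box: im=im[box[1]:box[3],box[0]:box[2]]
    cv2.imwrite("pics/"+name,cv2.resize(im,None,fx=k,fy=k,interpolation=cv2.INTER_CUBIC)); return P
E
python3 - <<'E'
from h import *
im=cv2.imread("pics/top0.png")[180:320,200:500]
im=cv2.resize(im,None,fx=2.6666,fy=2.6666,interpolation=cv2.INTER_CUBIC)
cv2.imwrite("pics/top0c.png",cv2.convertScaleAbs(im,alpha=1.5))
E
```

```text
(no output)
```

View pics/top0c.png

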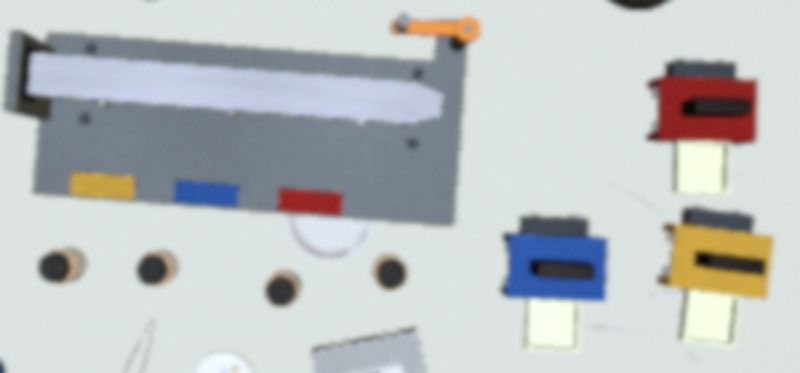

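Run:
```python
from h import *
P=viewer.camera_params("top")
c=lambda a,b,z:pix(P,(a+.5)/2.6666-.5+200,(b+.5)/2.6666-.5+180,z)
y,b,r=[c(*q,.016) for q in((102,186),(206,193),(310,201))]
m=c(442,103,.116);e=c(28,74,.116)
print("marks",y,b,r,"d",np.linalg.norm(y-b),np.linalg.norm(b-r))
ang=lambda d:np.degrees(np.arctan2(-d[0],d[1]))
print("mouth",m,"end",e,np.linalg.norm(e-m),"yaw rail",ang(e-m),ang(y-r))
print("knob",c(403,20,.151), "hinge",c(468,29,.112))
for n,g,p,q in(("red",(721,106),(660,78),(756,80)),("yel",(735,264),(676,225),(772,237)),("blue",(565,270),(510,234),(606,238))):
    print(n,c(*g,.09),ang(c(*p,.045)-c(*q,.045)))
for q in((54,268),(152,271),(281,292),(389,272)): print("bottle",c(*q,.071))
```

```text
marks [0.51991255 0.22276014 0.016     ] [0.51325203 0.12486911 0.016     ] [0.50566602 0.02715723 0.016     ] d 0.09811735985597797 0.09800591441587227
mouth [ 0.58960427 -0.08866784  0.116     ] end [0.61516016 0.26763416 0.116     ] 0.3572173200413757 yaw rail -4.102536179545591 -4.165721638388364
knob [ 0.65605591 -0.05362419  0.151     ] hinge [ 0.65397701 -0.11174923  0.112     ]
red [ 0.58871787 -0.3356755   0.09      ] -1.2913537516571398
yel [ 0.45040274 -0.34585451  0.09      ] -7.175645025340964
blue [ 0.44523387 -0.19758383  0.09      ] -2.417807266554564
bottle [0.44609845 0.25430595 0.071     ]
bottle [0.44339941 0.16672162 0.071     ]
bottle [0.42472279 0.05161307 0.071     ]
bottle [ 0.44243824 -0.04457501  0.071     ]
```

Run:
```python
from h import *
go([.45,-.346,.21],-97)
```

```text
shift [-0.2843  0.1832  0.016 ] turn [ 8.000e-02  4.000e-02 -6.061e+01] rows>= 8.5
```

```bash
python3 -m pendant '[[1,[-0.284,0.183,0.016],[0,0,-60.6]],[1,[-0.284,0.183,0.016],[0,0,-60.6]],[1,[-0.284,0.183,0.016],[0,0,-60.6]],[1,[-0.284,0.183,0.016],[0,0,-60.6]],[1,[-0.284,0.183,0.016],[0,0,-60.6]],[1,[-0.284,0.183,0.016],[0,0,-60.6]],[1,[-0.284,0.183,0.016],[0,0,-60.6]],[1,[-0.284,0.183,0.016],[0,0,-60.6]],[1,[-0.284,0.183,0.016],[0,0,-60.6]],[1,[-0.284,0.183,0.016],[0,0,-60.6]]]'
python3 - <<'E'
from h import *
go([.45,-.346,.21],-97)
P=shot("wrist","w1.png")
print(proj(P,[.4504,-.3459,.09]))
E
```

```text
clock: 0.93
tool_pos: [0.4513, -0.3444, 0.2103]
orientation: [180.0, 0.0, -96.6]
force: [-0.5, -1.2, -0.4]
opening: 0.0876
gripper_force: 0.0
shift [0.0017 0.0011 0.0003] turn [0.02 0.02 0.38] rows>= 0.1
[314.81954798 228.49049744]
```

View pics/w1.png

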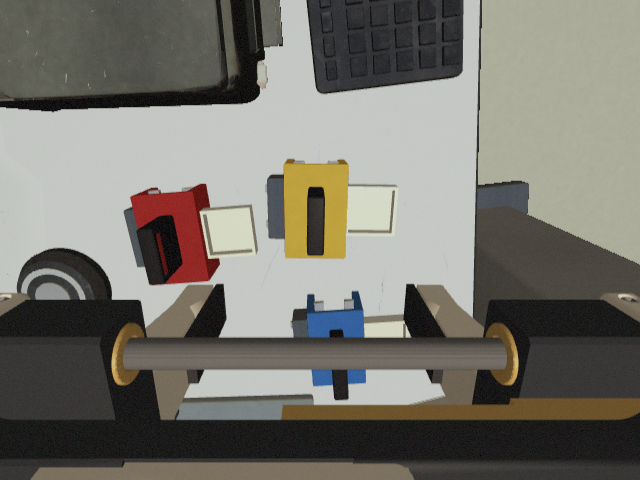

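Wrist view: yellow carrier is straight ahead with its blade running (316,187) to (316,255), and its roof edges are vertical at x=285 and 348. Red is at (170,235) and blue is below. I'll turn the yellow blade's ends into a position.

Run:
```python
from h import *
P=viewer.camera_params("wrist")
for q in((316.5,255),(316.5,193),(316.5,187)): print(q,pix(P,*q,.09))
a,b=pix(P,285,163,.045),pix(P,285,257,.045)
c,d=pix(P,348,163,.045),pix(P,348,257,.045)
print(a,b,c,d,"yaw",[np.degrees(np.arctan2(-(p-q)[0],(p-q)[1])) for p,q in((b,a),(d,c))],(a+b+c+d)/4)
im=cv2.imread("pics/w1.png",0); print(im[180:262:2,316])
```

```text
(316.5, 255) [ 0.45090984 -0.32433639  0.09      ]
(316.5, 193) [ 0.44480901 -0.37556505  0.09      ]
(316.5, 187) [ 0.44425324 -0.38023193  0.09      ]
[ 0.46998258 -0.39667256  0.045     ] [ 0.48285337 -0.30885138  0.045     ] [ 0.41485056 -0.39000558  0.045     ] [ 0.42296635 -0.30159706  0.045     ] yaw [np.float64(-8.337723676377168), np.float64(-5.244974393762916)] [ 0.44766322 -0.34928164  0.045     ]
[158 157 157 132  14  12  20  16  26  38  55  51  53  51  52  53  52  53
  52  52  50  52  53  52  46  47  45  49  49  44  45  46  46  43  47  44
  45  42 144 182 197]
```

Run:
```python
from h import *
go([.448,-.348,.050],-96.8)
```

```text
shift [0.0027 0.0021 0.1603] turn [ 0.03  0.01 -0.12] rows>= 3.8
```

```bash
python3 -m pendant '[[0,[0.003,0.002,0.08],[0,0,0]],[0,[0.003,0.002,0.12],[0,0,0]],[0,[0.003,0.002,0.15],[0,0,0]],[0,[0.003,0.002,0.16],[0,0,0]],[0,[0.003,0.002,0.16],[0,0,0]],[0,[0.003,0.002,0.16],[0,0,0]],[-1,[0.003,0.002,0.16],[0,0,0]],[-1,[0.003,0.002,0.16],[0,0,0]],[-1,[0.003,0.002,0.16],[0,0,0]],[-1,[0.003,0.002,0.16],[0,0,0]]]'
python3 -m pendant '[[-1,[0,0,0],[0,0,0]],[-1,[0,0,0],[0,0,0]],[-1,[0,0,0],[0,0,0]],[-1,[0,0,0],[0,0,0]]]'
python3 - <<'E'
from h import *
go([.445,-.348,.20],-94.1); go([.582,-.19,.20],-94.1)
E
```

```text
clock: 1.82
tool_pos: [0.4482, -0.3498, 0.0521]
orientation: [-179.9, -0.0, -97.0]
force: [-0.1, 0.4, -0.3]
opening: 0.0264
gripper_force: 0.0
clock: 2.15
tool_pos: [0.4474, -0.3494, 0.0511]
orientation: [180.0, -0.0, -97.0]
force: [-2.6, 1.5, 6.5]
opening: 0.014
gripper_force: 30.0
shift [-0.0011  0.0026 -0.1489] turn [ 0.01 -0.   -2.9 ] rows>= 3.6
shift [-0.1746 -0.1141 -0.149 ] turn [ 0.01 -0.   -2.9 ] rows>= 6.1
```

```bash
python3 -m pendant '[[-1,[0,0,-0.04],[0,0,0]],[-1,[0,0,-0.08],[0,0,0]],[-1,[0,0,-0.12],[0,0,0]],[-1,[-0.03,-0.02,-0.149],[0,0,-1]],[-1,[-0.06,-0.04,-0.149],[0,0,-2]],[-1,[-0.09,-0.06,-0.149],[0,0,-2.9]],[-1,[-0.12,-0.08,-0.149],[0,0,-2.9]],[-1,[-0.15,-0.1,-0.149],[0,0,-2.9]],[-1,[-0.175,-0.114,-0.149],[0,0,-2.9]],[-1,[-0.175,-0.114,-0.149],[0,0,-2.9]]]'
python3 - <<'E'
from h import *
P=shot("wrist","w2.png")
go([.584,-.171,.131],-94.1)
E
```

```text
clock: 2.98
tool_pos: [0.585, -0.1856, 0.1985]
orientation: [-180.0, 0.0, -93.9]
force: [0.1, -1.0, -3.0]
opening: 0.0143
gripper_force: 30.0
shift [-0.016   0.0004  0.0674] turn [0.07 0.03 0.17] rows>= 1.7
```

View pics/w2.png

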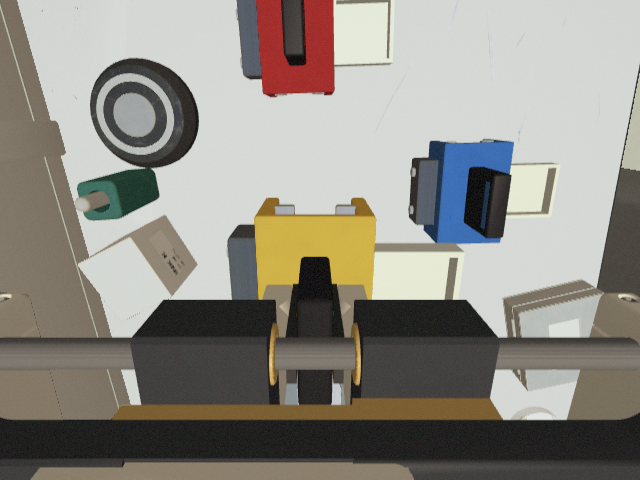

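The picture shows the yellow carrier held squarely in the fingers. Red (295,45) and blue (470,190) are where they were. I'll lower it in front of the mouth and start it on.

```bash
python3 -m pendant '[[-1,[-0.016,0,0.035],[0,0,0]],[-1,[-0.016,0,0.06],[0,0,0]],[-1,[-0.016,0,0.068],[0,0,0]],[-1,[-0.016,0,0.068],[0,0,0]],[-1,[-0.035,0,0.068],[0,0,0]],[-1,[-0.055,0,0.068],[0,0,0]],[-1,[-0.075,0,0.068],[0,0,0]],[-1,[-0.075,0,0.068],[0,0,0]]]'
python3 - <<'E'
from h import *
shot("top","t1.png",(330,150,490,270),5)
shot("side","s1.png",(270,180,430,300),5)
go([.602-.19*.072,.078-.19*.9974,.131],-94.1)
E
```

```text
clock: 3.7
tool_pos: [0.5888, -0.1132, 0.1336]
orientation: [-179.8, 0.0, -94.0]
force: [0.5, -0.5, -3.7]
opening: 0.0139
gripper_force: 30.0
shift [-0.0034  0.0003  0.0023] turn [-0.13 -0.01  0.05] rows>= 0.1
```

View pics/s1.png

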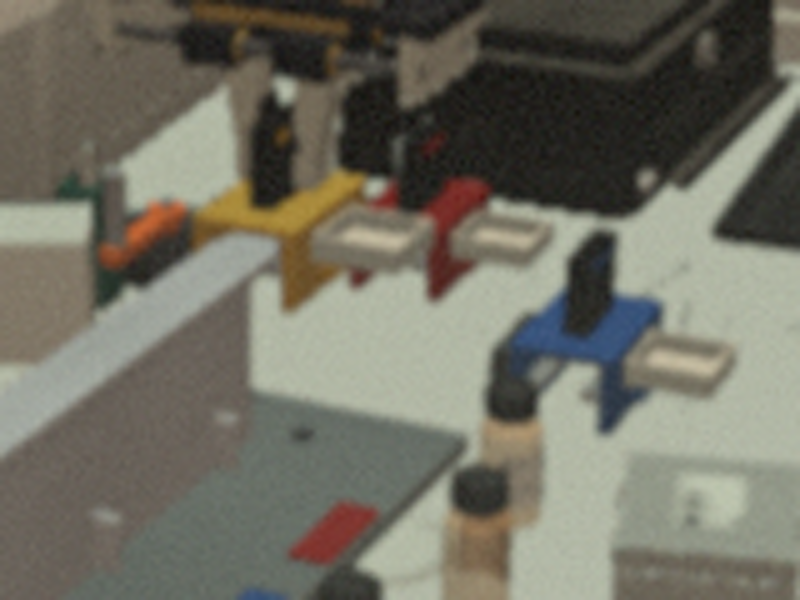

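The side crop shows the rail tip entering the yellow stirrup at (265,245), with no force. Sliding on.

```bash
python3 -m pendant '[[-1,[-0.015,0,0.001],[0,0,0]],[-1,[-0.03,0,0.001],[0,0,0]],[-1,[-0.045,0,0.001],[0,0,0]],[-1,[-0.06,0,0.001],[0,0,0]],[-1,[-0.06,0,0.001],[0,0,0]]]'
python3 - <<'E'
from h import *
t=lambda y:[.602+y*.072,.078+y*.9974,.130]
go(t(-.13),-94.1);go(t(.138),-94.1)
E
```

```text
clock: 4.22
tool_pos: [0.5927, -0.0543, 0.1317]
orientation: [-179.9, 0.0, -94.1]
force: [-0.2, -0.4, -3.0]
opening: 0.014
gripper_force: 30.0
shift [-0.0026  0.0002  0.0017] turn [-0.1   0.02  0.02] rows>= 0.1
shift [-0.2706  0.      0.0018] turn [-0.1   0.02  0.02] rows>= 6.5
```

```bash
python3 -m pendant '[[-1,[-0.03,0,0.001],[0,0,0]],[-1,[-0.06,0,0.001],[0,0,0]],[-1,[-0.09,0,0.001],[0,0,0]],[-1,[-0.12,0,0.001],[0,0,0]],[-1,[-0.15,0,0.001],[0,0,0]],[-1,[-0.18,0,0.001],[0,0,0]],[-1,[-0.21,0,0.001],[0,0,0]],[-1,[-0.24,0,0.001],[0,0,0]],[-1,[-0.26,0,0.001],[0,0,0]],[-1,[-0.27,0,0.001],[0,0,0]]]'
python3 -m pendant '[[-1,[0,0,0],[0,0,0]],[-1,[0,0,0.001],[0,0,0]],[-1,[0,0,0.001],[0,0,0]]]'
python3 - <<'E'
from h import *
P=shot("wrist","w3.png")
t=lambda y:[.602+y*.072,.078+y*.9974,.129]
go(t(.138),-94.1)
for y in (.138-.045,.138-.025): print(proj(P,[*t(y)[:2],.077+.045 if y<.1 else .167]))
E
```

```text
clock: 5.05
tool_pos: [0.6122, 0.2158, 0.1302]
orientation: [-179.9, 0.0, -94.1]
force: [1.2, -0.5, -1.5]
opening: 0.0142
gripper_force: 30.0
clock: 5.3
tool_pos: [0.6112, 0.2128, 0.1285]
orientation: [180.0, -0.0, -94.2]
force: [-0.1, 0.0, -3.2]
opening: 0.0142
gripper_force: 30.0
shift [-0.0029 -0.0006 -0.0004] turn [ 0.02 -0.02 -0.08] rows>= 0.1
[312.37431451 215.26928739]
[311.88427763 298.8494514 ]
```

View pics/w3.png

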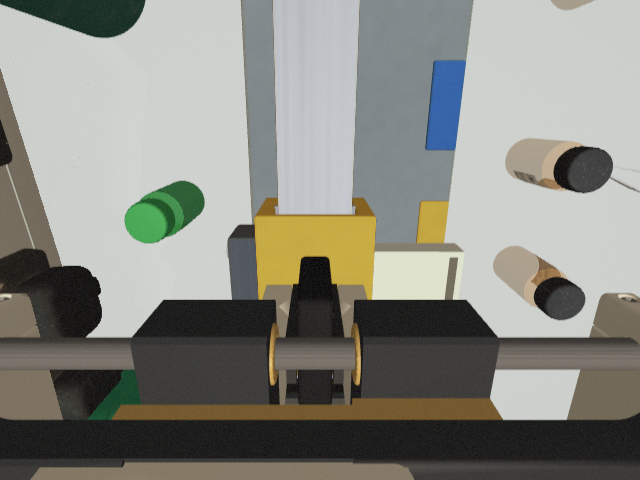

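The wrist picture shows the carrier on the rail. Its rear roof edge is at row 214, the rear edge of the yellow plate at row 201 (x=432), and the blue plate edges at rows 61 and 150. I'll work out the y offset from these.

Run:
```python
from h import *
P=viewer.camera_params("wrist")
ry=lambda p:(p[0]-.602)*.072+(p[1]-.078)*.9974
print("carrier mid",ry(pix(P,300,214.5,.122))+.045,"yel edge(.108)",ry(pix(P,432,201.5,.016)),"blue(.01,.07)",ry(pix(P,448,61,.016)),ry(pix(P,445,150.5,.016)))
o=sensors.get_obs();print("tcp",ry(o["tool_pos"]))
```

```text
carrier mid 0.13756040307190168 yel edge(.108) 0.10968957517253589 blue(.01,.07) 0.012433110685980344 0.07175206115574599
tcp 0.13506364540574256
```

```bash
python3 -m pendant '[[-1,[-0.0025,0,0.001],[0,0,0]],[-1,[-0.0025,0,0.001],[0,0,0]],[-1,[-0.0025,0,0.001],[0,0,0]],[-0.4,[-0.0025,0,0.001],[0,0,0]],[-0.4,[-0.0025,0,0.001],[0,0,0]],[-0.4,[-0.0025,0,0.001],[0,0,0]],[-0.4,[-0.0025,0,-0.04],[0,0,0]],[-0.4,[-0.0025,0,-0.08],[0,0,0]],[-0.4,[-0.0025,0,-0.1],[0,0,0]],[-0.4,[-0.0025,0,-0.1],[0,0,0]]]'
python3 - <<'E'
from h import *
shot("top","t2.png",(200,180,500,320),2.6666)
go([.445,-.16,.23],-92.4)
E
```

```text
clock: 6.18
tool_pos: [0.614, 0.2181, 0.2352]
orientation: [-179.5, 0.3, -94.1]
force: [-0.1, 0.3, 0.1]
opening: 0.0261
gripper_force: 0.0
shift [0.3887 0.1404 0.    ] turn [-0.29  0.21 -1.68] rows>= 9.9
```

View pics/t2.png

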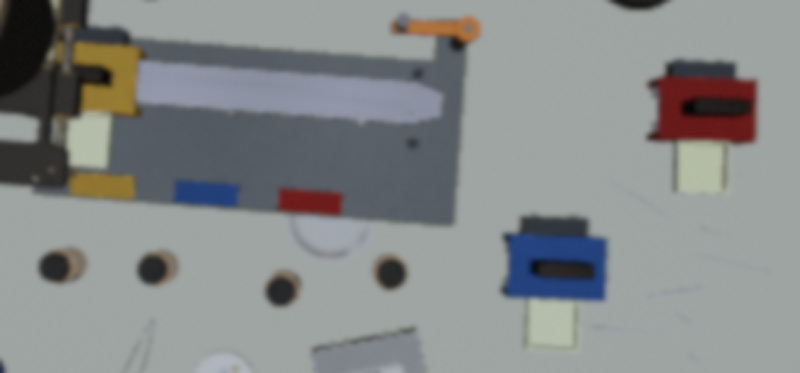

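Yellow now sits at its plate, and blue and red have not moved. Next is blue.

```bash
python3 -m pendant '[[0,[0.04,0.014,0],[0,0,0]],[0,[0.082,0.03,0],[0,0,0]],[0,[0.42,0.14,0.02],[0,0,-1.7]],[0,[0.42,0.14,0.02],[0,0,-1.7]],[0,[0.42,0.14,0.02],[0,0,-1.7]],[0,[0.42,0.14,0.02],[0,0,-1.7]],[0,[0.42,0.14,0.02],[0,0,-1.7]],[0,[0.42,0.14,0.02],[0,0,-1.7]],[0,[0.42,0.14,0.02],[0,0,-1.7]],[0,[0.42,0.14,0.02],[0,0,-1.7]]]'
python3 -m pendant '[[0,[0.01,0,0],[0,0,0]],[0,[0.01,0,0],[0,0,0]],[0,[0.01,0,0],[0,0,0]]]'
cat >> h.py <<'E'
def blade(P,im,g,lo=None):
    "brightness profiles along and across a blade top near g; blob of the roof colour"
    u,v=proj(P,[g[0],g[1],.09]).astype(int); print("pred",u,v)
    gr=cv2.cvtColor(im,cv2.COLOR_BGR2GRAY)
    print("rows from",v-45,gr[v-45:v+45:2,u-1:u+2].mean(1).astype(int)); print("cols from",u-20,gr[v,u-20:u+21])
    hs=cv2.cvtColor(im,cv2.COLOR_BGR2HSV); m=((hs[...,1]>130)&(hs[...,2]>60)).astype(np.uint8)
    m[:max(v-75,0)]=0;m[v+75:]=0;m[:,:u-60]=0;m[:,u+60:]=0
    # roof long edges: fit a line to the outermost coloured pixel of each row
    for k in(0,-1):
        pt=[(np.flatnonzero(r)[k],i) for i,r in enumerate(m) if r.sum()>8]
        vx,vy,x0,y0=cv2.fitLine(np.float32(pt),cv2.DIST_HUBER,0,.01,.01).ravel()
        a,b=[pix(P,x0+vx/vy*(q-y0),q,.045) for q in(v-30,v+30)]; print("edge",a.round(4),"yaw",np.degrees(np.arctan2(-(b-a)[0],(b-a)[1])))
E
python3 - <<'E'
from h import *
P=shot("wrist","w4.png"); blade(P,cv2.imread("pics/w4.png"),[.443,-.199])
go([.443,-.199,.05],-92.4)
E
```

```text
clock: 7.07
tool_pos: [0.4501, -0.1688, 0.2095]
orientation: [180.0, 0.0, -92.4]
force: [0.8, -1.0, -0.4]
opening: 0.0442
gripper_force: 0.0
clock: 7.32
tool_pos: [0.4508, -0.1779, 0.2096]
orientation: [180.0, 0.0, -92.5]
force: [-0.5, -0.7, -0.3]
opening: 0.0444
gripper_force: 0.0
pred 322 204
rows from 159 [ 97  95  96  96  47  18  16  18  35  63  62  62  61  62  61  60  60  63
  61  59  57  61  58  59  57  60  58  57  55  54  55  52  57  51  53  51
  46  53  63  96  97 169 205 205 206]
cols from 302 [100 101  98  97  96  95  99  99  96  99  60  29  45  49  49  56  55  54
  56  62  56  60  59  62  62  58  60  40  66  96  98  97  96  99 100  99
  97  97  98  99  95]
edge [ 0.4716 -0.2176  0.045 ] yaw -2.339473164041549
edge [ 0.4155 -0.2152  0.045 ] yaw -2.3365732170563684
shift [0.0222 0.0072 0.1596] turn [ 0.03  0.01 -0.05] rows>= 3.9
```

View pics/w4.png

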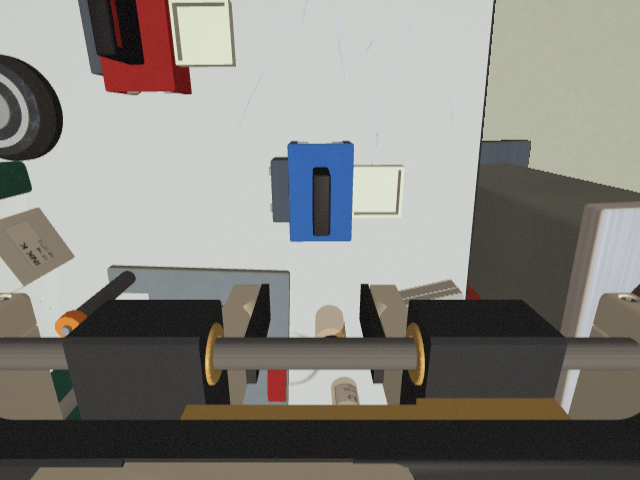

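Blue is at (321,205), which gives a grip point of (0.444, -0.198) and a yaw of -2.35°. That agrees with the top view.

```bash
python3 -m pendant '[[0,[0.021,0.006,0.04],[0,0,0]],[0,[0.021,0.006,0.08],[0,0,0]],[0,[0.021,0.006,0.12],[0,0,0]],[0,[0.021,0.006,0.15],[0,0,0]],[0,[0.021,0.006,0.16],[0,0,0]],[0,[0.021,0.006,0.16],[0,0,0]],[0,[0.021,0.006,0.16],[0,0,0]],[-1,[0.021,0.006,0.16],[0,0,0]],[-1,[0.021,0.006,0.16],[0,0,0]],[-1,[0.021,0.006,0.16],[0,0,0]]]'
python3 -m pendant '[[-1,[0,0,0],[0,0,0]],[-1,[0,0,0],[0,0,0]],[-1,[0,0,0],[0,0,0]],[-1,[0,0,0],[0,0,0]]]'
python3 - <<'E'
from h import *
go([.584,-.19,.20],-94.1); go([.584,-.171,.131],-94.1)
E
```

```text
clock: 8.2
tool_pos: [0.445, -0.1978, 0.0506]
orientation: [-179.9, 0.0, -92.4]
force: [1.1, 0.6, 0.7]
opening: 0.0293
gripper_force: 0.0
clock: 8.53
tool_pos: [0.4446, -0.1982, 0.0504]
orientation: [-180.0, 0.0, -92.4]
force: [-0.7, 1.7, 4.1]
opening: 0.0137
gripper_force: 30.0
shift [-0.014  -0.1391 -0.1495] turn [-0.04  0.    1.68] rows>= 4.9
shift [-0.033  -0.1382 -0.0805] turn [-0.04  0.    1.68] rows>= 3.9
```

```bash
python3 -m pendant '[[-1,[0,0,-0.04],[0,0,0]],[-1,[0,0,-0.08],[0,0,0]],[-1,[0,0,-0.12],[0,0,1]],[-1,[-0.004,-0.03,-0.12],[0,0,1.7]],[-1,[-0.008,-0.06,-0.12],[0,0,1.7]],[-1,[-0.014,-0.09,-0.12],[0,0,1.7]],[-1,[-0.014,-0.12,-0.12],[0,0,1.7]],[-1,[-0.014,-0.139,-0.12],[0,0,1.7]],[-1,[-0.014,-0.139,-0.12],[0,0,1.7]],[-1,[-0.014,-0.139,-0.12],[0,0,1.7]]]'
python3 - <<'E'
from h import *
t=lambda y:[.602+y*.072,.078+y*.9974,.1305]
go(t(-.25),-94.1);go(t(-.13),-94.1)
E
```

```text
clock: 9.37
tool_pos: [0.5836, -0.1899, 0.1684]
orientation: [179.8, 0.0, -94.1]
force: [-0.4, -0.4, -2.7]
opening: 0.014
gripper_force: 30.0
shift [-0.0185  0.0008  0.038 ] turn [ 0.16  0.02 -0.03] rows>= 1.0
shift [-0.1385  0.0008  0.038 ] turn [ 0.16  0.02 -0.03] rows>= 3.4
```

```bash
python3 -m pendant '[[-1,[-0.018,0.001,0.02],[0,0,0]],[-1,[-0.018,0.001,0.038],[0,0,0]],[-1,[-0.018,0.001,0.038],[0,0,0]],[-1,[-0.035,0.001,0.038],[0,0,0]],[-1,[-0.055,0.001,0.038],[0,0,0]],[-1,[-0.075,0.001,0.038],[0,0,0]],[-1,[-0.095,0.001,0.038],[0,0,0]],[-1,[-0.115,0.001,0.038],[0,0,0]],[-1,[-0.138,0.001,0.038],[0,0,0]],[-1,[-0.138,0.001,0.038],[0,0,0]]]'
python3 - <<'E'
from h import *
t=lambda y:[.602+y*.072,.078+y*.9974,.130]
go(t(-.13),-94.1);go(t(.04),-94.1)
E
```

```text
clock: 10.2
tool_pos: [0.5928, -0.0499, 0.1332]
orientation: [-179.9, 0.0, -94.0]
force: [-0.2, -0.4, -2.4]
opening: 0.0137
gripper_force: 30.0
shift [0.0018 0.     0.0032] turn [-0.07  0.04  0.09] rows>= 0.1
shift [-0.1682 -0.0003  0.0034] turn [-0.07  0.04  0.09] rows>= 4.0
```

```bash
python3 -m pendant '[[-1,[0,0,0.004],[0,0,0]],[-1,[-0.03,0,0.004],[0,0,0]],[-1,[-0.06,0,0.004],[0,0,0]],[-1,[-0.09,0,0.004],[0,0,0]],[-1,[-0.12,0,0.004],[0,0,0]],[-1,[-0.15,0,0.004],[0,0,0]],[-1,[-0.17,0,0.005],[0,0,0]],[-1,[-0.17,0,0.005],[0,0,0]],[-1,[-0.17,0,0.005],[0,0,0]],[-1,[-0.17,0,0.005],[0,0,0]]]'
python3 - <<'E'
from h import *
P=shot("wrist","w5.png"); im=cv2.imread("pics/w5.png"); 
cv2.imwrite("pics/w5c.png",cv2.resize(im[100:300,220:500],None,fx=2.8,fy=2.8,interpolation=cv2.INTER_CUBIC))
ry=lambda p:(p[0]-.602)*.072+(p[1]-.078)*.9974
print("tcp",ry(sensors.get_obs()["tool_pos"]), sensors.get_obs()["tool_pos"][2],sensors.get_obs()["force"])
h=cv2.cvtColor(im,cv2.COLOR_BGR2HSV)
for x in(275,290,350,360): print(x,[tuple(h[r,x]) and (r,*[int(k) for k in h[r,x]]) for r in range(204,222,2)])
blue=((abs(h[...,0].astype(int)-112)<12)&(h[...,1]>120))
for x in range(420,470,6): print(x,np.flatnonzero(blue[:,x])[[0,-1]] if blue[:,x].any() else None, end=' ')
E
```

```text
clock: 11.03
tool_pos: [0.6049, 0.1165, 0.1275]
orientation: [-180.0, 0.0, -94.1]
force: [-0.4, 1.1, -0.7]
opening: 0.0138
gripper_force: 30.0
tcp 0.038370513043190314 0.12744315106649487 [-0.44174984  1.20484147 -0.88191429]
275 [(204, 111, 18, 180), (206, 115, 16, 179), (208, 111, 26, 156), (210, 106, 153, 115), (212, 105, 161, 163), (214, 108, 169, 178), (216, 108, 165, 179), (218, 108, 165, 181), (220, 108, 175, 178)]
290 [(204, 111, 16, 205), (206, 115, 15, 205), (208, 111, 24, 180), (210, 106, 150, 114), (212, 106, 164, 162), (214, 107, 172, 179), (216, 107, 170, 179), (218, 108, 166, 181), (220, 108, 168, 178)]
350 [(204, 111, 16, 213), (206, 113, 15, 211), (208, 112, 21, 185), (210, 105, 151, 113), (212, 106, 163, 164), (214, 107, 171, 182), (216, 108, 169, 184), (218, 108, 169, 181), (220, 108, 170, 182)]
360 [(204, 106, 144, 92), (206, 109, 141, 85), (208, 107, 147, 85), (210, 107, 154, 114), (212, 106, 160, 164), (214, 108, 173, 181), (216, 108, 170, 181), (218, 107, 172, 181), (220, 108, 167, 182)]
420 [223 237] 426 [200 237] 432 [200 237] 438 [200 237] 444 [200 237] 450 [200 205] 456 None 462 None 468 None
```

View pics/w5c.png

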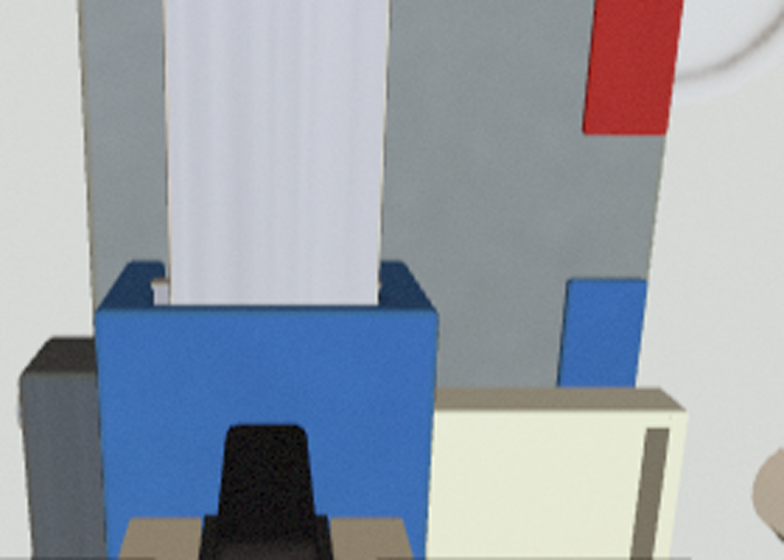

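The crop shows blue on the rail: rear roof edge at row 210.5, rear edge of the blue plate at row 200, and the red plate's front edge at row 148.

Run:
```python
from h import *
P=viewer.camera_params("wrist")
ry=lambda p:(p[0]-.602)*.072+(p[1]-.078)*.9974
rx=lambda p:(p[0]-.602)*.9974-(p[1]-.078)*.072
print("mid",ry(pix(P,300,210,.122))+.045,"blue edge(.01)",ry(pix(P,432,199.7,.016)),"red end(-.028)",ry(pix(P,440,147.7,.016)))
print("rail x edges",rx(pix(P,281,205,.116)),rx(pix(P,355,205,.116)))
```

```text
mid 0.03841047903205863 blue edge(.01) 0.011348130415443365 red end(-.028) -0.027010783697683914
rail x edges 0.015795454562593104 -0.019616343065209513
```

```bash
python3 -m pendant '[[-1,[-0.003,0,0],[0,0,0]],[-1,[-0.003,0,0],[0,0,0]],[-1,[-0.003,0,0],[0,0,0]],[-0.4,[-0.003,0,0],[0,0,0]],[-0.4,[-0.003,0,0],[0,0,0]],[-0.4,[-0.003,0,0],[0,0,0]],[-0.4,[-0.003,0,-0.04],[0,0,0]],[-0.4,[-0.003,0,-0.08],[0,0,0]],[-0.4,[-0.003,0,-0.1],[0,0,0]],[-0.4,[-0.003,0,-0.1],[0,0,0]]]'
python3 - <<'E'
from h import *
im=viewer.snapshot("top")[:,:,::-1]; cv2.imwrite("pics/t3.png",im)
h=cv2.cvtColor(im,cv2.COLOR_BGR2HSV); m=(((h[...,0]<8)|(h[...,0]>172))&(h[...,1]>130)&(h[...,2]>50)).astype(np.uint8)
n,l,s,c=cv2.connectedComponentsWithStats(m); print([(s[i].tolist(),c[i].round(1).tolist()) for i in range(1,n) if s[i][4]>40])
h0=cv2.cvtColor(cv2.imread("pics/top0.png"),cv2.COLOR_BGR2HSV);m=(((h0[...,0]<8)|(h0[...,0]>172))&(h0[...,1]>130)&(h0[...,2]>50)).astype(np.uint8)
n,l,s,c=cv2.connectedComponentsWithStats(m); print([(s[i].tolist(),c[i].round(1).tolist()) for i in range(1,n) if s[i][4]>40])
go([.5875,-.310,.21],-91.3)
E
```

```text
clock: 11.92
tool_pos: [0.6078, 0.1212, 0.2332]
orientation: [-179.5, 0.2, -94.1]
force: [0.3, 0.3, 0.1]
opening: 0.0261
gripper_force: 0.0
[([446, 208, 37, 25, 663], [463.7, 220.5]), ([305, 251, 23, 9, 163], [315.8, 255.2]), ([240, 362, 23, 118, 2340], [251.6, 427.1])]
[([446, 208, 37, 25, 654], [463.6, 220.5]), ([305, 251, 23, 9, 165], [315.8, 255.2]), ([242, 362, 21, 118, 1258], [251.7, 417.6])]
shift [ 0.4313 -0.0116  0.0191] turn [-0.29  0.16 -2.79] rows>= 10.4
```

Red has not moved. Going there now.

```bash
python3 -m pendant '[[0,[0.43,-0.012,0.019],[0,0,-2.8]],[0,[0.43,-0.012,0.019],[0,0,-2.8]],[0,[0.43,-0.012,0.019],[0,0,-2.8]],[0,[0.43,-0.012,0.019],[0,0,-2.8]],[0,[0.43,-0.012,0.019],[0,0,-2.8]],[0,[0.43,-0.012,0.019],[0,0,-2.8]],[0,[0.43,-0.012,0.019],[0,0,-2.8]],[0,[0.43,-0.012,0.019],[0,0,-2.8]],[0,[0.43,-0.012,0.019],[0,0,-2.8]],[0,[0.43,-0.012,0.019],[0,0,-2.8]]]'
python3 -m pendant '[[0,[0.013,0,0],[0,0,0]],[0,[0.013,0,0],[0,0,0]],[0,[0.013,0,0],[0,0,0]]]'
python3 - <<'E'
from h import *
P=shot("wrist","w6.png"); blade(P,cv2.imread("pics/w6.png"),[.587,-.337])
go([.587,-.337,.05],-91.3)
E
```

```text
clock: 12.8
tool_pos: [0.5861, -0.2973, 0.2075]
orientation: [179.9, 0.0, -91.3]
force: [1.4, 1.1, -0.1]
opening: 0.0436
gripper_force: 0.0
clock: 13.05
tool_pos: [0.5858, -0.3093, 0.2071]
orientation: [179.9, 0.0, -91.4]
force: [1.0, 0.7, 0.2]
opening: 0.0437
gripper_force: 0.0
pred 311 197
rows from 152 [ 70  72  71  63  11  11  18  31  57  59  56  59  58  58  58  58  58  59
  57  59  55  58  56  56  55  58  54  53  55  51  52  52  51  50  49  49
  46  48  55  69  69  91 197 197 198]
cols from 291 [68 76 72 71 70 72 69 70 75 25 29 45 50 49 47 56 50 57 60 57 55 58 57 55
 58 48 32 53 72 71 74 71 68 71 67 75 74 69 70 69 68]
edge [ 0.6164 -0.3552  0.045 ] yaw -1.9663097316561782
edge [ 0.5602 -0.3538  0.045 ] yaw -1.9888031904842391
shift [ 0.0287 -0.0018  0.1575] turn [ 0.09  0.04 -0.05] rows>= 3.8
```

```bash
python3 -m pendant '[[0,[0.029,-0.0035,0.04],[0,0,0.6]],[0,[0.029,-0.0035,0.08],[0,0,0.6]],[0,[0.029,-0.0035,0.12],[0,0,0.6]],[0,[0.029,-0.0035,0.148],[0,0,0.6]],[0,[0.029,-0.0035,0.158],[0,0,0.6]],[0,[0.029,-0.0035,0.158],[0,0,0.6]],[0,[0.029,-0.0035,0.158],[0,0,0.6]],[-1,[0.029,-0.0035,0.158],[0,0,0.6]],[-1,[0.029,-0.0035,0.158],[0,0,0.6]],[-1,[0.029,-0.0035,0.158],[0,0,0.6]]]'
python3 -m pendant '[[-1,[0,0,0],[0,0,0]],[-1,[0,0,0],[0,0,0]],[-1,[0,0,0],[0,0,0]],[-1,[0,0,0],[0,0,0]]]'
python3 - <<'E'
from h import *
go([.584,-.171,.168],-94.1)
E
```

```text
clock: 13.93
tool_pos: [0.5902, -0.3375, 0.052]
orientation: [-179.9, -0.0, -91.9]
force: [0.2, 0.2, 0.0]
opening: 0.0289
gripper_force: 0.0
clock: 14.27
tool_pos: [0.5895, -0.3378, 0.0511]
orientation: [-180.0, -0.0, -91.9]
force: [-1.2, 0.4, 3.1]
opening: 0.014
gripper_force: 30.0
shift [-0.1665  0.011  -0.1169] turn [-0.03 -0.01  2.19] rows>= 4.9
```

```bash
python3 -m pendant '[[-1,[0,0,-0.04],[0,0,0]],[-1,[0,0,-0.08],[0,0,0]],[-1,[-0.02,0.002,-0.11],[0,0,1]],[-1,[-0.05,0.004,-0.117],[0,0,2.2]],[-1,[-0.08,0.006,-0.117],[0,0,2.2]],[-1,[-0.11,0.009,-0.117],[0,0,2.2]],[-1,[-0.135,0.012,-0.117],[0,0,2.2]],[-1,[-0.15,0.012,-0.117],[0,0,2.2]],[-1,[-0.15,0.012,-0.117],[0,0,2.2]],[-1,[-0.15,0.012,-0.117],[0,0,2.2]]]'
python3 - <<'E'
from h import *
t=lambda y:[.601+y*.072,.078+y*.9974,.130]
go(t(-.25),-94.1);go(t(-.13),-94.1)
E
```

```text
clock: 15.1
tool_pos: [0.5821, -0.1865, 0.1673]
orientation: [180.0, 0.0, -94.0]
force: [0.4, 0.5, -2.7]
opening: 0.0138
gripper_force: 30.0
shift [-0.0152  0.0002  0.0373] turn [0.04 0.01 0.08] rows>= 1.0
shift [-1.352e-01 -1.000e-04  3.740e-02] turn [0.04 0.01 0.08] rows>= 3.4
```

```bash
python3 -m pendant '[[-1,[-0.015,0,0.02],[0,0,0]],[-1,[-0.015,0,0.038],[0,0,0]],[-1,[-0.015,0,0.039],[0,0,0]],[-1,[-0.015,0,0.039],[0,0,0]],[-1,[-0.035,0,0.039],[0,0,0]],[-1,[-0.055,0,0.039],[0,0,0]],[-1,[-0.075,0,0.039],[0,0,0]],[-1,[-0.095,0,0.039],[0,0,0]],[-1,[-0.115,0,0.039],[0,0,0]],[-1,[-0.135,0,0.039],[0,0,0]]]'
python3 - <<'E'
from h import *
t=lambda y:[.601+y*.072,.078+y*.9974,.1285]
go(t(-.058),-94.1)
E
```

```text
clock: 15.93
tool_pos: [0.5929, -0.0527, 0.1301]
orientation: [-179.9, -0.0, -94.2]
force: [0.2, -0.2, -3.0]
opening: 0.0139
gripper_force: 30.0
shift [-0.0729  0.0014  0.0016] turn [-0.09 -0.   -0.06] rows>= 1.7
```

```bash
python3 -m pendant '[[-1,[-0.02,0,0.001],[0,0,0]],[-1,[-0.04,0.001,0.001],[0,0,0]],[-1,[-0.06,0.001,0.001],[0,0,0]],[-1,[-0.073,0.001,0.002],[0,0,0]],[-1,[-0.073,0.001,0.002],[0,0,0]],[-1,[-0.073,0.001,0.002],[0,0,0]],[-1,[-0.073,0.001,0.002],[0,0,0]]]'
python3 - <<'E'
from h import *
P=shot("wrist","w7.png"); im=cv2.imread("pics/w7.png"); 
ry=lambda p:(p[0]-.602)*.072+(p[1]-.078)*.9974
h=cv2.cvtColor(im,cv2.COLOR_BGR2HSV).astype(int)
m=(((h[...,0]<8)|(h[...,0]>172))&(h[...,1]>120))
col=lambda x:np.flatnonzero(m[150:260,x])[[0,-1]]+150 if m[150:260,x].any() else None
print({x:col(x) for x in(262,275,290,320,340,350,426,432,438,444)})
print([(r,*h[r,320]) for r in range(200,224,2)])
print("tcp",ry(sensors.get_obs()["tool_pos"]),sensors.get_obs()["tool_pos"][2])
v=col(320)[0];e=col(434)[0]; print("mid",ry(pix(P,320,v,.122))+.045,"red edge(-.088)",ry(pix(P,434,e-.3,.016)))
E
```

```text
clock: 16.52
tool_pos: [0.5978, 0.0202, 0.1281]
orientation: [-179.8, 0.1, -94.1]
force: [1.0, 3.8, 5.0]
opening: 0.0134
gripper_force: 30.0
{262: array([201, 259]), 275: array([195, 259]), 290: array([211, 259]), 320: array([211, 253]), 340: array([211, 259]), 350: array([211, 259]), 426: array([198, 239]), 432: array([198, 239]), 438: array([198, 239]), 444: array([198, 239])}
[(200, np.int64(113), np.int64(19), np.int64(216)), (202, np.int64(113), np.int64(20), np.int64(217)), (204, np.int64(114), np.int64(19), np.int64(218)), (206, np.int64(113), np.int64(19), np.int64(217)), (208, np.int64(114), np.int64(19), np.int64(217)), (210, np.int64(164), np.int64(31), np.int64(157)), (212, np.int64(3), np.int64(202), np.int64(145)), (214, np.int64(1), np.int64(190), np.int64(168)), (216, np.int64(0), np.int64(186), np.int64(167)), (218, np.int64(1), np.int64(193), np.int64(164)), (220, np.int64(1), np.int64(182), np.int64(168)), (222, np.int64(1), np.int64(182), np.int64(167))]
tcp -0.05808636952648568 0.128113933997899
mid -0.057281690453949624 red edge(-.088) -0.08643315225952024
```

```bash
python3 -m pendant '[[-1,[-0.001,0,0],[0,0,0]],[-1,[-0.001,0,0],[0,0,0]],[-1,[-0.001,0,0],[0,0,0]],[-0.4,[-0.001,0,0],[0,0,0]],[-0.4,[-0.001,0,0],[0,0,0]],[-0.4,[-0.001,0,0],[0,0,0]],[-0.4,[-0.001,0,-0.04],[0,0,0]],[-0.4,[-0.001,0,-0.08],[0,0,0]],[-0.4,[-0.001,0,-0.1],[0,0,0]],[-0.4,[-0.001,0,-0.1],[0,0,0]]]'
python3 - <<'E'
from h import *
shot("top","t4.png",(200,180,400,320),4)
X=np.array([.9974,-.072]);Y=np.array([.072,.9974]);O=np.array([.601,.079])
H=O+.068*X-.185*Y
print("hinge",H,"knob open",H+.058*Y,"closed",H-.058*X)
k=H+.058*Y
P=viewer.camera_params("top"); print(proj(P,[*k,.151]))
go([*k,.2],-94.1)
E
```

```text
clock: 17.4
tool_pos: [0.5987, 0.0211, 0.2322]
orientation: [-179.6, 0.1, -94.1]
force: [0.5, 0.6, 0.3]
opening: 0.0262
gripper_force: 0.0
hinge [ 0.6555032 -0.110415 ] knob open [ 0.6596792 -0.0525658] closed [ 0.597654 -0.106239]
[350.33367619 185.5648482 ]
shift [ 0.0691 -0.0672  0.0295] turn [-0.24  0.09 -0.02] rows>= 2.4
```

View pics/t4.png

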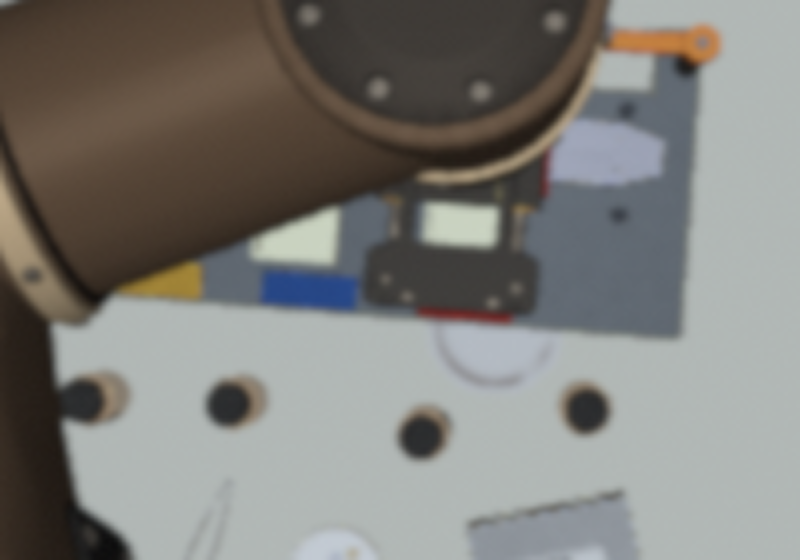

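```bash
python3 -m pendant '[[0,[0.035,-0.034,0.015],[0,0,0]],[0,[0.069,-0.067,0.03],[0,0,0]],[0,[0.069,-0.067,0.03],[0,0,0]],[0,[0.069,-0.067,0.03],[0,0,0]],[0,[0.069,-0.067,0.03],[0,0,0]]]'
python3 - <<'E'
from h import *
P=shot("wrist","w8.png")
print(proj(P,[.6597,-.0526,.151]),proj(P,[.6555,-.1104,.112]))
go([.6597,-.0526,.120],-94.1)
E
```

```text
clock: 17.87
tool_pos: [0.6573, -0.0537, 0.194]
orientation: [179.7, -0.0, -94.2]
force: [-0.5, -0.3, 0.4]
opening: 0.0432
gripper_force: 0.0
[309.71303314 269.92249397] [309.73284602 164.74279131]
shift [-0.0005 -0.0025  0.075 ] turn [ 0.17 -0.03 -0.08] rows>= 1.8
```

View pics/w8.png

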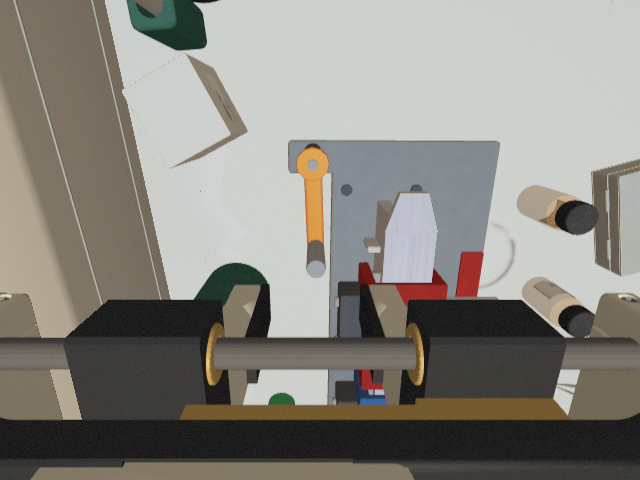

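The pin top is at (316,268), between the open fingers and within 1 mm of the tool's x. I'll lower and pinch it.

```bash
python3 -m pendant '[[0,[0,0,0.04],[0,0,0]],[0,[0,0,0.065],[0,0,0]],[0,[0,0,0.075],[0,0,0]],[0,[0,0,0.075],[0,0,0]],[-1,[0,0,0.075],[0,0,0]],[-1,[0,0,0.075],[0,0,0]],[-1,[0,0,0.075],[0,0,0]],[-1,[0,0,0.075],[0,0,0]],[-1,[0,0,0.075],[0,0,0]]]'
python3 - <<'E'
from h import *
o=sensors.get_obs();p=o["tool_pos"];print(o["force"],o["opening"],o["gripper_force"])
H=np.array([.6545,-.1110]);print(p[:2]-H,np.linalg.norm(p[:2]-H))
psi=np.radians(o["orientation"][2]); tx=np.array([np.cos(psi),np.sin(psi)]);ty=np.array([np.sin(psi),-np.cos(psi)])
v=np.array([.072,.9974])*.058
for a in range(15,106,15):
    c,s=np.cos(np.radians(a)),np.sin(np.radians(a)); w=np.array([c*v[0]-s*v[1],s*v[0]+c*v[1]])-v; print(a,(w@tx).round(4),(w@ty).round(4))
E
```

```text
clock: 18.67
tool_pos: [0.6588, -0.0523, 0.1229]
orientation: [-179.9, 0.0, -94.1]
force: [-0.1, 0.9, -0.1]
opening: 0.0158
gripper_force: 0.4
[-0.05257339  0.89700171 -0.05983363] 0.015780738372543898 0.38695349358022213
[0.00431077 0.05867568] 0.0588338220942968
15 0.002 0.015
30 0.0078 0.029
45 0.017 0.041
60 0.029 0.0502
75 0.043 0.056
90 0.058 0.058
105 0.073 0.0561
```

```bash
python3 -m pendant '[[-1,[0,0,0],[0,0,0]],[-1,[0,0,0],[0,0,0]],[-1,[0,0,0],[0,0,0]]]'
python3 -m pendant '[[-1,[0.002,0.015,0],[0,0,0]],[-1,[0.008,0.029,0],[0,0,0]],[-1,[0.017,0.041,0],[0,0,0]],[-1,[0.029,0.05,0],[0,0,0]],[-1,[0.043,0.056,0],[0,0,0]],[-1,[0.058,0.058,0],[0,0,0]],[-1,[0.06,0.058,0],[0,0,0]],[-1,[0.06,0.058,0],[0,0,0]],[-1,[0.06,0.058,0],[0,0,0]]]'
```

```text
clock: 18.92
tool_pos: [0.6586, -0.0524, 0.1225]
orientation: [-179.9, 0.0, -94.1]
force: [-2.0, 1.0, 5.1]
opening: 0.011
gripper_force: 30.0
clock: 19.67
tool_pos: [0.5964, -0.1085, 0.1227]
orientation: [-179.9, -0.0, -94.1]
force: [-2.5, 1.5, 7.9]
opening: 0.0112
gripper_force: 30.0
```

```bash
python3 -m pendant '[[-1,[0.003,0,0],[0,0,0]],[-1,[0.006,0,0],[0,0,0]],[-1,[0.006,0,0],[0,0,0]],[-1,[0.006,0,0],[0,0,0]]]'
```

```text
clock: 20.0
tool_pos: [0.5962, -0.1105, 0.1226]
orientation: [-179.9, 0.3, -94.1]
force: [-5.2, 20.8, 12.7]
opening: 0.0112
gripper_force: 30.0
```

```bash
python3 -m pendant '[[-0.2,[-0.001,0,0],[0,0,0]],[-0.2,[-0.001,0,0],[0,0,0]],[-0.2,[-0.001,0,0],[0,0,0]],[-0.2,[-0.001,0,-0.04],[0,0,0]],[-0.2,[-0.001,0,-0.08],[0,0,0]],[-0.2,[-0.02,0,-0.11],[0,0,0]],[-0.2,[-0.02,0,-0.11],[0,0,0]],[-0.2,[-0.02,0,-0.11],[0,0,0]]]'
python3 - <<'E'
from h import *
P=shot("wrist","w9.png");im=cv2.imread("pics/w9.png")
O=np.array([.601,.079]);X=np.array([.9974,-.072]);Y=np.array([.072,.9974])
H=O+.068*X-.185*Y
print("pred hinge, knob closed",proj(P,[*H,.112]),proj(P,[*(H-.058*X),.151]))
h=cv2.cvtColor(im,cv2.COLOR_BGR2HSV);m=((abs(h[...,0].astype(int)-14)<5)&(h[...,1]>170)&(h[...,2]>120)).astype(np.uint8);m[290:]=0
n,l,s,c=cv2.connectedComponentsWithStats(m);print([(s[i].tolist(),c[i].round()) for i in range(1,n) if s[i][4]>60])
i=1+s[1:,4].argmax();ys,xs=np.nonzero(l==i);q=np.array([pix(P,x,y,.112)[:2] for x,y in zip(xs,ys)])
vx,vy,_,_=cv2.fitLine(np.float32(q),cv2.DIST_HUBER,0,.001,.001).ravel()
d=np.array([vx,vy]);d*=np.sign(d@-X);print("gate angle",90+np.degrees(np.arctan2(d@-Y,d@-X)))
go([.4424,-.0446,.2],-175)
E
```

```text
clock: 20.67
tool_pos: [0.5982, -0.094, 0.2337]
orientation: [-179.8, 0.0, -94.1]
force: [-0.5, -1.7, -1.2]
opening: 0.0348
gripper_force: 0.0
pred hinge, knob closed [241.38658778 214.96421836] [313.8002541  229.26664597]
[([231, 199, 95, 28, 1020], array([268., 213.]))]
gate angle 90.84875814420718
shift [-0.0384  0.1578  0.0317] turn [-1.000e-02  4.000e-02  8.088e+01] rows>= 11.3
```

View pics/w9.png

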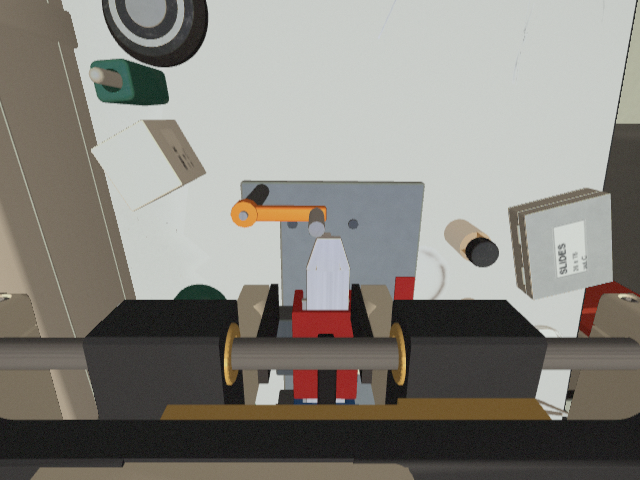

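The gate lies straight across the mouth: hinge (243,212), pin (318,222), right at the rail tip. Now the bottles, starting with the one nearest the open end.

```bash
python3 -m pendant '[[0,[-0.035,0.16,0.02],[0,0,90]],[0,[-0.035,0.16,0.02],[0,0,90]],[0,[-0.035,0.16,0.02],[0,0,90]],[0,[-0.035,0.16,0.02],[0,0,90]],[0,[-0.035,0.16,0.02],[0,0,90]],[0,[-0.035,0.16,0.02],[0,0,90]],[0,[-0.035,0.16,0.02],[0,0,90]],[0,[-0.035,0.16,0.02],[0,0,90]],[0,[-0.035,0.16,0.02],[0,0,90]],[0,[-0.035,0.16,0.02],[0,0,90]]]'
cat >> h.py <<'E'
def cap(P,im,g,z=.071):
    "dark round cap near g: returns its measured centre"
    u,v=proj(P,[g[0],g[1],z]).astype(int); r=45
    gr=cv2.cvtColor(im,cv2.COLOR_BGR2GRAY)[max(v-r,0):v+r,u-r:u+r]
    n,l,s,c=cv2.connectedComponentsWithStats((gr<70).astype(np.uint8))
    for i in range(1,n):
        if s[i][4]>150:
            ys,xs=np.nonzero(l==i); (a,b),rad=cv2.minEnclosingCircle(np.float32(np.c_[xs,ys]))
            print("cap px",u-r+a,max(v-r,0)+b,"r",rad,"pred",u,v,"box",s[i],"->",pix(P,u-r+a,max(v-r,0)+b,z).round(4))
E
python3 - <<'E'
from h import *
go([.44,-.046,.2],-184.1)
E
```

```text
clock: 21.55
tool_pos: [0.439, -0.0485, 0.2101]
orientation: [-180.0, -0.2, -166.1]
force: [0.8, 0.4, -0.2]
opening: 0.0439
gripper_force: 0.0
shift [-0.0016  0.0021  0.0101] turn [-0.03 -0.17 17.97] rows>= 2.5
```

```bash
python3 -m pendant '[[0.5,[-0.001,0.002,0.01],[0,0,18]],[0.5,[-0.001,0.002,0.01],[0,0,18]],[0.5,[-0.001,0.002,0.01],[0,0,18]],[0.5,[-0.001,0.002,0.01],[0,0,18]],[0.5,[-0.001,0.002,0.01],[0,0,18]]]'
python3 - <<'E'
from h import *
P=shot("wrist","w10.png");cap(P,cv2.imread("pics/w10.png"),[.44,-.046])
print(proj(P,[.44,-.046,0]))
go([.44,-.046,.024],-184.1)
E
```

```text
clock: 21.97
tool_pos: [0.4398, -0.0461, 0.2006]
orientation: [-180.0, -0.1, 176.4]
force: [-0.6, 0.3, -0.1]
opening: 0.0648
gripper_force: 0.0
cap px 315.6456298828125 225.05825424194336 r 16.404953002929688 pred 315 227 box [ 30  27  32  33 824] -> [ 0.4379 -0.0456  0.071 ]
[315.28099299 207.77996056]
shift [-0.0003  0.0002  0.1768] turn [-0.04 -0.09  0.49] rows>= 4.2
```

```bash
python3 -m pendant '[[0.5,[0.001,0,0.04],[0,0,0.5]],[0.5,[0.001,0,0.08],[0,0,0.5]],[0.5,[0.001,0,0.12],[0,0,0.5]],[0.5,[0.001,0,0.16],[0,0,0.5]],[0.5,[0.001,0,0.177],[0,0,0.5]],[0.5,[0.001,0,0.177],[0,0,0.5]],[-1,[0.001,0,0.177],[0,0,0.5]],[-1,[0.001,0,0.177],[0,0,0.5]],[-1,[0.001,0,0.177],[0,0,0.5]],[-1,[0.001,0,0.177],[0,0,0.5]]]'
python3 -m pendant '[[-1,[0,0,0],[0,0,0]],[-1,[0,0,0],[0,0,0]],[-1,[0,0,0],[0,0,0]],[-1,[0,0,0],[0,0,0]]]'
python3 -m pendant '[[-1,[0,0,-0.04],[0,0,0]],[-1,[0,0,-0.08],[0,0,0]],[-1,[0,0,-0.12],[0,0,0]],[-1,[0,0,-0.16],[0,0,0]],[-1,[0,0,-0.18],[0,0,0]],[-1,[0,0,-0.18],[0,0,0]],[-1,[0,0,-0.18],[0,0,0]]]'
python3 - <<'E'
from h import *
go([.544,.026,.205],-184.1)
E
```

```text
clock: 22.85
tool_pos: [0.4407, -0.0452, 0.0262]
orientation: [179.9, 0.2, 175.8]
force: [0.3, 0.2, 0.5]
opening: 0.0447
gripper_force: 0.0
clock: 23.18
tool_pos: [0.4402, -0.0454, 0.0255]
orientation: [180.0, 0.1, 175.8]
force: [-0.9, 0.7, 8.6]
opening: 0.0313
gripper_force: 30.0
clock: 23.77
tool_pos: [0.44, -0.0453, 0.2061]
orientation: [179.9, 0.2, 175.8]
force: [-0.7, 0.2, -0.5]
opening: 0.0312
gripper_force: 30.0
shift [-0.0984  0.0788  0.0016] turn [ 0.1   0.19 -0.13] rows>= 3.0
```

```bash
python3 -m pendant '[[-1,[-0.03,0.025,0],[0,0,0]],[-1,[-0.06,0.05,0],[0,0,0]],[-1,[-0.085,0.068,0],[0,0,0]],[-1,[-0.098,0.079,0],[0,0,0]],[-1,[-0.098,0.079,0],[0,0,0]],[-1,[-0.098,0.079,0],[0,0,0]]]'
cat >> h.py <<'E'
def cup(P,im,z=.113):
    h=cv2.cvtColor(im,cv2.COLOR_BGR2HSV); m=((h[...,0]>22)&(h[...,0]<40)&(h[...,1]>14)&(h[...,1]<70)&(h[...,2]>190)).astype(np.uint8)
    m[300:]=0; m=cv2.morphologyEx(m,cv2.MORPH_OPEN,np.ones((3,3)))
    n,l,s,c=cv2.connectedComponentsWithStats(m)
    for i in range(1,n):
        if s[i][4]>150:
            x,y,w,hh,a=s[i]; q=np.array([pix(P,*p,z)[:2] for p in((x,y),(x+w,y),(x,y+hh),(x+w,y+hh))]); 
            ry=(q[:,0]-.601)*.072+(q[:,1]-.0795)*.9974; rx=(q[:,0]-.601)*.9974-(q[:,1]-.0795)*.072
            print(s[i],"rail y",ry.min().round(4),ry.max().round(4),"rail x",rx.min().round(4),rx.max().round(4))
E
python3 - <<'E'
from h import *
P=shot("wrist","w11.png");im=cv2.imread("pics/w11.png");cup(P,im)
for y in(-.058,.04): print(y,[proj(P,[.601+x*.9974+yy*.072,.0795-x*.072+yy*.9974,.113]).round() for x in(-.077,-.028) for yy in(y-.024,y+.024)])
go([.544,.0255,.13],-184.1)
E
```

```text
clock: 24.27
tool_pos: [0.5425, 0.0262, 0.2025]
orientation: [-179.9, -0.2, 175.8]
force: [0.7, -0.1, 0.3]
opening: 0.0305
gripper_force: 30.0
[ 281  214   67   62 2992] rail y -0.0829 -0.0329 rail x -0.0764 -0.0287
[ 415  215   72   62 3410] rail y 0.013 0.0707 rail x -0.0756 -0.028
[ 549  214   80   63 3209] rail y 0.1072 0.1762 rail x -0.0763 -0.028
-0.058 [array([280., 213.]), array([348., 213.]), array([282., 277.]), array([347., 277.])]
0.04 [array([419., 213.]), array([488., 213.]), array([414., 277.]), array([478., 277.])]
shift [-0.0023 -0.      0.0729] turn [-0.07 -0.19 -0.13] rows>= 1.7
```

View pics/w11.png

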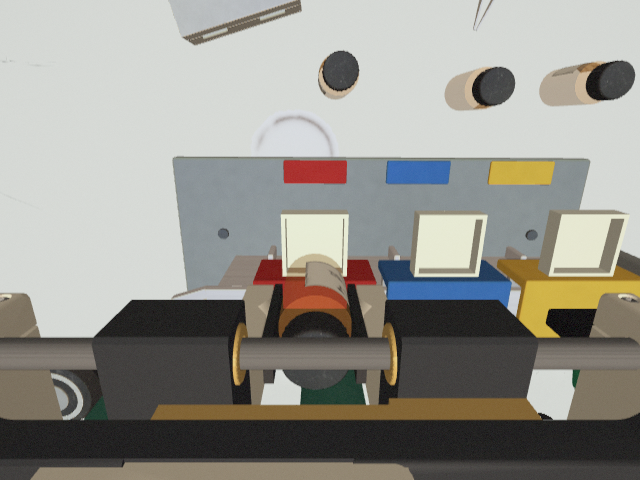

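The picture shows all three carriers at their plates, cup centres level with plate centres at x = 315/315, 448/418 and 583/521, where the differences are parallax. Cups match the prediction within about 2 mm. Lowering the bottle into red.

```bash
python3 -m pendant '[[-1,[-0.002,0,0.03],[0,0,0]],[-1,[-0.002,0,0.05],[0,0,0]],[-1,[-0.002,0,0.065],[0,0,0]],[-1,[-0.002,0,0.073],[0,0,0]],[-1,[-0.002,0,0.073],[0,0,0]],[-1,[-0.002,0,0.073],[0,0,0]]]'
python3 - <<'E'
from h import *
go([.544,.0255,.1285],-184.1)
E
```

```text
clock: 24.82
tool_pos: [0.5447, 0.0254, 0.132]
orientation: [-180.0, -0.0, 175.8]
force: [-0.2, 0.1, 0.8]
opening: 0.0313
gripper_force: 30.0
shift [0.0007 0.     0.0035] turn [-0.02 -0.01 -0.14] rows>= 0.1
```

```bash
python3 -m pendant '[[-1,[0,0,0.003],[0,0,0]],[-1,[0,0,0.004],[0,0,0]],[-1,[0,0,0.004],[0,0,0]]]'
python3 -m pendant '[[0.2,[0,0,0.004],[0,0,0]],[0.2,[0,0,0],[0,0,0]],[0.2,[0,0,0],[0,0,0]],[0.2,[0,0,-0.03],[0,0,0]],[0.5,[0,0,-0.07],[0,0,0]],[0.5,[0,0,-0.1],[0,0,0]],[0.5,[0,0,-0.1],[0,0,0]]]'
python3 - <<'E'
from h import *
go([.422,.050,.2],-184.1)
E
```

```text
clock: 25.07
tool_pos: [0.5452, 0.0259, 0.1282]
orientation: [180.0, 0.0, 175.8]
force: [-1.1, 0.5, 0.2]
opening: 0.031
gripper_force: 30.0
clock: 25.65
tool_pos: [0.5485, 0.0263, 0.235]
orientation: [179.9, 0.6, 175.8]
force: [1.1, 0.3, 1.0]
opening: 0.0639
gripper_force: 0.0
shift [0.1282 0.0143 0.0337] turn [ 0.15  0.6  -0.06] rows>= 3.2
```

```bash
python3 -m pendant '[[0.5,[0.03,0.004,0],[0,0,0]],[0.5,[0.07,0.008,0.01],[0,0,0]],[0.5,[0.11,0.012,0.02],[0,0,0]],[0.5,[0.126,0.014,0.033],[0,0,0]],[0.5,[0.126,0.014,0.033],[0,0,0]],[0.5,[0.126,0.014,0.033],[0,0,0]],[0.5,[0.126,0.014,0.033],[0,0,0]]]'
python3 - <<'E'
from h import *
P=shot("wrist","w12.png");cap(P,cv2.imread("pics/w12.png"),[.422,.05])
go([.422,.050,.0255],-184.1)
E
```

```text
clock: 26.23
tool_pos: [0.4214, 0.0495, 0.1955]
orientation: [180.0, 0.1, 175.8]
force: [0.4, 0.6, 0.1]
opening: 0.0659
gripper_force: 0.0
cap px 319.6666679382324 228.66666793823242 r 16.74989128112793 pred 315 229 box [ 34  28  33  34 849] -> [0.4218 0.0534 0.071 ]
shift [-1.000e-04  5.000e-04  1.699e-01] turn [ 0.03  0.08 -0.12] rows>= 4.1
```

```bash
python3 -m pendant '[[0.5,[-0.001,0.004,0.04],[0,0,0]],[0.5,[-0.001,0.004,0.08],[0,0,0]],[0.5,[-0.001,0.004,0.12],[0,0,0]],[0.5,[-0.001,0.004,0.155],[0,0,0]],[0.5,[-0.001,0.004,0.171],[0,0,0]],[0.5,[-0.001,0.004,0.171],[0,0,0]],[-1,[-0.001,0.004,0.171],[0,0,0]],[-1,[-0.001,0.004,0.171],[0,0,0]],[-1,[-0.001,0.004,0.171],[0,0,0]],[-1,[-0.001,0.004,0.171],[0,0,0]]]'
python3 -m pendant '[[-1,[0,0,0],[0,0,0]],[-1,[0,0,0],[0,0,0]],[-1,[0,0,0],[0,0,0]],[-1,[0,0,0],[0,0,0]]]'
python3 -m pendant '[[-1,[0,0,-0.04],[0,0,0]],[-1,[0,0,-0.08],[0,0,0]],[-1,[0,0,-0.12],[0,0,0]],[-1,[0,0,-0.16],[0,0,0]],[-1,[0,0,-0.18],[0,0,0]],[-1,[0,0,-0.18],[0,0,0]],[-1,[0,0,-0.18],[0,0,0]]]'
python3 - <<'E'
from h import *
go([.551,.1235,.205],-184.1)
E
```

```text
clock: 27.12
tool_pos: [0.4229, 0.0536, 0.025]
orientation: [179.9, 0.1, 175.8]
force: [0.7, 0.4, 0.4]
opening: 0.0448
gripper_force: 0.0
clock: 27.45
tool_pos: [0.4223, 0.0534, 0.0244]
orientation: [180.0, 0.1, 175.8]
force: [-1.4, 0.1, 7.1]
opening: 0.0311
gripper_force: 30.0
clock: 28.03
tool_pos: [0.4221, 0.0534, 0.205]
orientation: [179.9, 0.2, 175.8]
force: [0.2, -0.1, -0.9]
opening: 0.0308
gripper_force: 30.0
shift [-0.1234  0.0794  0.0005] turn [ 0.14  0.15 -0.13] rows>= 3.5
```

```bash
python3 -m pendant '[[-1,[-0.03,0.025,0],[0,0,0]],[-1,[-0.06,0.05,0],[0,0,0]],[-1,[-0.09,0.07,0],[0,0,0]],[-1,[-0.123,0.079,0],[0,0,0]],[-1,[-0.123,0.079,0],[0,0,0]],[-1,[-0.123,0.079,0],[0,0,0]],[-1,[-0.123,0.079,0],[0,0,0]]]'
python3 - <<'E'
from h import *
P=shot("wrist","w13.png");cup(P,cv2.imread("pics/w13.png"))
go([.551,.1235,.1285],-184.1)
E
```

```text
clock: 28.62
tool_pos: [0.5492, 0.1223, 0.2017]
orientation: [-179.9, -0.2, 175.7]
force: [-0.6, -0.0, -0.3]
opening: 0.0312
gripper_force: 30.0
[ 145  215   72   62 1442] rail y -0.088 -0.0302 rail x -0.076 -0.0284
[ 284  215   67   63 3202] rail y 0.0156 0.0655 rail x -0.076 -0.0276
[ 420  215   74   62 3420] rail y 0.1126 0.1717 rail x -0.0759 -0.0283
shift [-0.0019  0.0015  0.0739] turn [-0.07 -0.13 -0.15] rows>= 1.8
```

```bash
python3 -m pendant '[[-1,[-0.002,0.0015,0.03],[0,0,0]],[-1,[-0.002,0.0015,0.05],[0,0,0]],[-1,[-0.002,0.0015,0.065],[0,0,0]],[-1,[-0.002,0.0015,0.074],[0,0,0]],[-1,[-0.002,0.0015,0.077],[0,0,0]],[-1,[-0.002,0.0015,0.078],[0,0,0]],[-1,[-0.002,0.0015,0.078],[0,0,0]]]'
```

```text
clock: 29.25
tool_pos: [0.5525, 0.1241, 0.1266]
orientation: [180.0, 0.1, 175.8]
force: [-0.2, -0.4, 0.1]
opening: 0.0312
gripper_force: 30.0
```

```bash
python3 -m pendant '[[0.2,[0,0,0],[0,0,0]],[0.2,[0,0,0],[0,0,0]],[0.2,[0,0,0],[0,0,0]],[0.2,[0,0,-0.03],[0,0,0]],[0.5,[0,0,-0.07],[0,0,0]],[0.5,[0,0,-0.1],[0,0,0]],[0.5,[0.03,0.01,-0.1],[0,0,0]],[0.5,[0.07,0.02,-0.09],[0,0,0]],[0.5,[0.1,0.03,-0.08],[0,0,0]],[0.5,[0.1,0.03,-0.08],[0,0,0]]]'
python3 - <<'E'
from h import *
go([.441,.1655,.2],-184.1)
E
```

```text
clock: 30.08
tool_pos: [0.45, 0.1615, 0.2046]
orientation: [180.0, -0.1, 175.8]
force: [-1.2, -0.3, -0.3]
opening: 0.0659
gripper_force: 0.0
shift [0.0092 0.0034 0.0046] turn [ 0.03 -0.13 -0.08] rows>= 0.3
```

```bash
python3 -m pendant '[[0.5,[0.009,0.004,0.005],[0,0,0]],[0.5,[0.009,0.004,0.005],[0,0,0]],[0.5,[0.009,0.004,0.005],[0,0,0]]]'
python3 - <<'E'
from h import *
P=shot("wrist","w14.png");cap(P,cv2.imread("pics/w14.png"),[.441,.1655])
go([.441,.1655,.0255],-184.1)
E
```

```text
clock: 30.33
tool_pos: [0.4463, 0.1663, 0.2008]
orientation: [180.0, 0.0, 175.8]
force: [0.7, 0.1, 0.4]
opening: 0.0656
gripper_force: 0.0
cap px 317.5610694885254 220.89313125610352 r 16.501482009887695 pred 313 220 box [ 34  30  32  33 833] -> [0.4413 0.1689 0.071 ]
shift [ 0.0057 -0.0012  0.1754] turn [ 0.01  0.02 -0.12] rows>= 4.2
```

```bash
python3 -m pendant '[[0.5,[0.004,0.002,0.04],[0,0,0]],[0.5,[0.004,0.002,0.08],[0,0,0]],[0.5,[0.004,0.002,0.12],[0,0,0]],[0.5,[0.004,0.002,0.16],[0,0,0]],[0.5,[0.004,0.002,0.176],[0,0,0]],[0.5,[0.004,0.002,0.176],[0,0,0]],[-1,[0.004,0.002,0.176],[0,0,0]],[-1,[0.004,0.002,0.176],[0,0,0]],[-1,[0.004,0.002,0.176],[0,0,0]],[-1,[0.004,0.002,0.176],[0,0,0]]]'
python3 -m pendant '[[-1,[0,0,0],[0,0,0]],[-1,[0,0,0],[0,0,0]],[-1,[0,0,0],[0,0,0]],[-1,[0,0,0],[0,0,0]]]'
python3 -m pendant '[[-1,[0,0,-0.04],[0,0,0]],[-1,[0,0,-0.08],[0,0,0]],[-1,[0,0,-0.12],[0,0,0]],[-1,[0,0,-0.16],[0,0,0]],[-1,[0,0,-0.18],[0,0,0]],[-1,[0,0,-0.18],[0,0,0]],[-1,[0,0,-0.18],[0,0,0]]]'
python3 - <<'E'
from h import *
go([.559,.2215,.205],-184.1)
E
```

```text
clock: 31.22
tool_pos: [0.4433, 0.1691, 0.0262]
orientation: [179.9, 0.1, 175.8]
force: [-0.6, -0.3, 0.5]
opening: 0.0443
gripper_force: 0.0
clock: 31.55
tool_pos: [0.4428, 0.1687, 0.0255]
orientation: [179.9, 0.1, 175.8]
force: [-1.5, -1.5, 6.9]
opening: 0.0311
gripper_force: 30.0
clock: 32.13
tool_pos: [0.4426, 0.1688, 0.2062]
orientation: [179.8, 0.1, 175.8]
force: [-1.3, -0.9, -1.5]
opening: 0.0307
gripper_force: 30.0
shift [-0.1122  0.0611  0.0016] turn [ 0.16  0.13 -0.13] rows>= 3.1
```

```bash
python3 -m pendant '[[-1,[-0.03,0.02,0],[0,0,0]],[-1,[-0.06,0.04,0],[0,0,0]],[-1,[-0.09,0.055,0],[0,0,0]],[-1,[-0.112,0.061,0],[0,0,0]],[-1,[-0.112,0.061,0],[0,0,0]],[-1,[-0.112,0.061,0],[0,0,0]],[-1,[-0.112,0.061,0],[0,0,0]]]'
python3 - <<'E'
from h import *
P=shot("wrist","w15.png");cup(P,cv2.imread("pics/w15.png"))
go([.559,.2215,.1275],-184.1)
E
```

```text
clock: 32.72
tool_pos: [0.5574, 0.2203, 0.203]
orientation: [-179.9, -0.1, 175.7]
force: [-0.6, 0.4, 0.2]
opening: 0.0311
gripper_force: 30.0
[   7  213   79   62 1173] rail y -0.0935 -0.0249 rail x -0.0761 -0.0283
[ 286  213   68   62 3078] rail y 0.1154 0.1662 rail x -0.0759 -0.0282
[ 145  214   73   62 1504] rail y 0.0098 0.0685 rail x -0.0752 -0.0274
shift [-0.0017  0.0014  0.0761] turn [-0.07 -0.1  -0.14] rows>= 1.8
```

Run:
```python
from h import *
P=viewer.camera_params("wrist"); P15=P
R0=lambda p:(p[0]-.601)*.072+(p[1]-.0795)*.9974
im=cv2.imread("pics/w15.png");h=cv2.cvtColor(im,cv2.COLOR_BGR2HSV).astype(int)
for n,lo,hi in(("yel",18,30),("blue",100,118),("red",-8,8)):
    H=(h[...,0]+90)%180-90 if n=="red" else h[...,0]
    m=((H>=lo)&(H<=hi)&(h[...,1]>110)&(h[...,2]>60)).astype(np.uint8); m[205:]=0;m[:130]=0
    k,l,s,c=cv2.connectedComponentsWithStats(m)
    for i in range(1,k):
        if s[i][4]>300: print(n,s[i],R0(pix(P,*(c[i]),.016)))
```

```text
yel [ 285  160   63   23 1443] 0.13814758875132746
blue [ 182  160   64   23 1436] 0.04071657264379983
red [  78  160   66   22 1393] -0.05696021374734918
```

The yellow cup reads 2.6 mm beyond its plate, while blue and red are within 1 mm. I'll set the bottle in, then use it to nudge that carrier back before letting go.

```bash
python3 -m pendant '[[-1,[-0.002,0.003,0.03],[0,0,0]],[-1,[-0.002,0.003,0.05],[0,0,0]],[-1,[-0.002,0.003,0.065],[0,0,0]],[-1,[-0.002,0.003,0.074],[0,0,0]],[-1,[-0.002,0.003,0.077],[0,0,0]],[-1,[-0.002,0.003,0.077],[0,0,0]],[-1,[-0.002,0.003,0.077],[0,0,0]]]'
python3 -m pendant '[[-1,[0,-0.002,0],[0,0,0]],[-1,[0,-0.004,0],[0,0,0]],[-1,[0,-0.006,0],[0,0,0]],[-1,[0,-0.007,0],[0,0,0]],[-1,[0,-0.007,0],[0,0,0]],[-1,[0,-0.007,0],[0,0,0]]]'
python3 - <<'E'
from h import *
R0=lambda p:(p[0]-.601)*.072+(p[1]-.0795)*.9974
P=shot("wrist","w16.png");im=cv2.imread("pics/w16.png");print("tcp",R0(sensors.get_obs()["tool_pos"]));cup(P,im)
h=cv2.cvtColor(im,cv2.COLOR_BGR2HSV).astype(int)
m=((h[...,0]>17)&(h[...,0]<31)&(h[...,1]>110)&(h[...,2]>60)).astype(np.uint8)
k,l,s,c=cv2.connectedComponentsWithStats(m)
for i in range(1,k):
    if s[i][4]>200: print(s[i],c[i].round(1),R0(pix(P,*c[i],.016)))
E
```

```text
clock: 33.35
tool_pos: [0.561, 0.224, 0.1288]
orientation: [180.0, 0.1, 175.8]
force: [0.2, -0.2, -0.3]
opening: 0.031
gripper_force: 30.0
clock: 33.85
tool_pos: [0.5603, 0.2167, 0.1278]
orientation: [180.0, 0.0, 175.8]
force: [0.5, 0.4, 0.8]
opening: 0.0311
gripper_force: 30.0
tcp 0.13394048881104934
[ 278  242   94   43 2338] rail y 0.1145 0.1639 rail x -0.0766 -0.0527
[  84  244  100   55 2058] rail y 0.0109 0.0677 rail x -0.0756 -0.0446
[ 281  166   80   29 2307] [320.4 180. ] 0.13806854159468013
[232 323  16  63 501] [237.8 354. ] 0.06605812137250447
[382 323  16  63 499] [391.2 353.9] 0.2006879151991966
[ 151  369  391   51 6961] [355.6 409.2] 0.17148279737755368
```

```bash
python3 -m pendant '[[-1,[0,-0.0015,0],[0,0,0]],[-1,[0,-0.0015,0],[0,0,0]],[-1,[0,-0.0015,0],[0,0,0]],[-1,[0,-0.0015,0],[0,0,0]],[-1,[0,0.001,0],[0,0,0]],[-1,[0,0.003,0],[0,0,0]],[-1,[0,0.003,0.0005],[0,0,0]],[-1,[0,0.003,0.0005],[0,0,0]]]'
python3 - <<'E'
from h import *
R0=lambda p:(p[0]-.601)*.072+(p[1]-.0795)*.9974
P=shot("wrist","w17.png");im=cv2.imread("pics/w17.png");print("tcp",R0(sensors.get_obs()["tool_pos"]));cup(P,im)
E
```

```text
clock: 34.57
tool_pos: [0.5605, 0.22, 0.1273]
orientation: [180.0, 0.0, 175.8]
force: [0.2, -0.2, 1.4]
opening: 0.0311
gripper_force: 30.0
tcp 0.13721381347535647
[ 268  241   94   45 2395] rail y 0.1126 0.1618 rail x -0.0773 -0.0524
[  77  244  101   55 2043] rail y 0.0109 0.0682 rail x -0.0758 -0.0448
```

```bash
python3 -m pendant '[[0.2,[0,0,0],[0,0,0]],[0.2,[0,0,0],[0,0,0]],[0.2,[0,0,0],[0,0,0]],[0.2,[0,0,-0.03],[0,0,0]],[0.2,[0,0,-0.07],[0,0,0]],[0.2,[0,0,-0.11],[0,0,0]],[0.2,[0,0,-0.15],[0,0,0]],[0.2,[0,0,-0.17],[0,0,0]],[0.2,[0,0,-0.17],[0,0,0]]]'
python3 -m pendant '[[0.2,[0,-0.04,0],[0,0,0]],[0.2,[0,-0.08,0],[0,0,0]],[0.2,[0,-0.12,0],[0,0,0]],[0.2,[0,-0.16,0],[0,0,0]],[0.2,[0,-0.2,0],[0,0,0]],[0.2,[0,-0.24,0],[0,0,0]],[0.2,[0,-0.28,0],[0,0,0]],[0.2,[0.04,-0.32,0],[0,0,0]],[0.2,[0.06,-0.36,0],[0,0,0]],[0.2,[0.08,-0.4,0],[0,0,0]]]'
python3 - <<'E'
from h import *
P=viewer.camera_params("top");im=viewer.snapshot("top")[:,:,::-1];cv2.imwrite("pics/t9.png",im)
R0=lambda p:(p[0]-.601)*.072+(p[1]-.0795)*.9974
RX=lambda p:(p[0]-.601)*.9974-(p[1]-.0795)*.072
h=cv2.cvtColor(im,cv2.COLOR_BGR2HSV).astype(int);g=cv2.cvtColor(im,cv2.COLOR_BGR2GRAY)
for n,lo,hi in(("yel",18,30),("blue",100,116),("red",-8,8),("orange",8,17)):
    H=(h[...,0]+90)%180-90 if n=="red" else h[...,0]
    m=((H>=lo)&(H<=hi)&(h[...,1]>120)&(h[...,2]>50)).astype(np.uint8); m[:170]=0;m[265:]=0;m[:,:195]=0;m[:,400:]=0
    k,l,s,c=cv2.connectedComponentsWithStats(m)
    for i in range(1,k):
        if s[i][4]>30: 
            z=.016 if c[i][1]>243 else .115; x,y,w,hh,a=s[i]
            print(n,s[i],"z",z,"y",R0(pix(P,*c[i],z)).round(4),"x",RX(pix(P,*c[i],z)).round(4))
for q in((.5445,.0255),(.552,.124),(.559,.221)):
    u,v=proj(P,[*q,.173]).astype(int);a=g[v-12:v+13,u-14:u+15]<50
    k,l,s,c=cv2.connectedComponentsWithStats(a.astype(np.uint8)); print("cap pred",u,v,[(s[i].tolist(),pix(P,u-14+c[i][0],v-12+c[i][1],.173).round(4)) for i in range(1,k) if s[i][4]>20])
E
```

```text
clock: 35.37
tool_pos: [0.5624, 0.2205, 0.3034]
orientation: [179.7, 0.4, 175.8]
force: [0.8, -0.3, -0.4]
opening: 0.0526
gripper_force: 0.0
clock: 36.2
tool_pos: [0.4601, -0.1572, 0.2967]
orientation: [180.0, -0.0, 175.8]
force: [1.3, -1.1, 1.4]
opening: 0.0524
gripper_force: 0.0
yel [211 196  43  27 857] z 0.115 y 0.1394 x 0.0013
yel [227 245  23   9 177] z 0.016 y 0.137 x -0.0905
blue [255 198  41  28 825] z 0.115 y 0.0389 x 0.0026
blue [266 248  23   9 179] z 0.016 y 0.0389 x -0.0906
red [298 202  40  27 793] z 0.115 y -0.0593 x 0.0016
red [305 251  23   9 170] z 0.016 y -0.059 x -0.0915
orange [371 187   8  26 128] z 0.115 y -0.1848 x 0.0486
cap pred 314 237 [([12, 8, 8, 8, 55], array([0.5456, 0.0246, 0.173 ]))]
cap pred 269 233 [([11, 8, 9, 8, 63], array([0.5548, 0.1222, 0.173 ]))]
cap pred 224 230 [([12, 8, 10, 8, 70], array([0.5611, 0.217 , 0.173 ]))]
```

```bash
python3 -c "
from plant import workorder; print(workorder.close_job())"
```

```text
the job is handed in; nothing more can be done
None
```

The job is handed in at about 36 s: all three carriers (yellow, blue, red) are on the rail within about 2 mm of their plates, the gate was swung fully across before any bottle was placed, and each cup has one upright amber bottle; the hand-in returned no verdict.

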